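# Set out the boxed card sets on the shop counter

## Robot

A 6-joint arm with a two-finger parallel gripper is mounted at the origin on the work surface. World frame = base frame: x ahead of the robot, y to its left, z up, the work surface at z = 0. Lengths are in m, angles in rad, forces in N, time in s.
With the tool pointing down it reaches from about 0.35 to 0.775 m from the base axis. Payload 5.5 kg.
Tool frame: the origin (TCP) lies between the finger pads; the fingertips stand 22 mm ahead of it and the grasp point (between the pads) lies 3 mm ahead of it; z points along the fingers, y is the line along which they close (so a half turn about z gives the same grasp; the last joint's range is limited). The gripper opens to 85 mm and grips with 20 to 120 N. Pads are 22 mm wide; open, the fingers measure 114 mm over their backs; the gripper's body (76 mm by 85 mm) begins 54 mm behind the grasp point. The pads swing forward as they close: fully open they stand 13 mm farther back than shut.
Start: joints at [1.115, 0.313, 0.046, 1.304, 0, 1.431], TCP at [0.179, 0.547, 0.253] pointing down, gripper open.
Joint ranges: [-2.76, 2.76], [-0.86, 1.69], [-1.03, 1.26], [-2.2, 2.34], [-1.47, 1.5], [-3.14, 3.14]. Speed limits (rad/s): [2.57, 2.57, 3.14, 3.14, 3.14, 3.14].

## Interface

Orientations are given as a unit quaternion [w, x, y, z].
In Python, from workcell import env, cam, job gives the robot as it stands (env), with the cameras (cam) and the job (job).
- The arm moves only by the tool step_hand, called after "Call:" as name(argument=value, ...), one argument or row to a line, values as JSON. Schema: {"type":"object","properties":{"rows":{"type":"array","items":{"type":"object","properties":{"d":{"type":"array","items":{"type":"number"},"minItems":3,"maxItems":3},"r":{"type":"array","items":{"type":"number"},"minItems":3,"maxItems":3}},"additionalProperties":false},"minItems":1,"maxItems":8},"jaw":{"type":"number"},"grip_force":{"type":"number"},"only":{"type":"string"},"quiet":{"type":"boolean"},"lines":{"type":"string"}},"required":["rows"],"additionalProperties":false}. rows is a list of rows, 1 to 8 of them, each an object with the fields d (a list: dx, dy, dz in parts of the range, where 1.0 means 0.75 m), r (a list: a rotation vector rx, ry, rz in normalised numbers (1 is pi rad)); a field left out counts as zero; each row is the pose to reach, as a shift and turn from the pose commanded when the call began, along the tool's axes at that moment; what a row does not reach only later rows make up. A row lasts 1/8 s, in which the tool goes at most 0.0625 m and 0.188 rad, less where a joint would pass 70% of its speed; a pose out of reach is approached as far as the arm can. jaw is the finger opening in m, set as the call begins (left out keeps the last). The fingers move at their own pace and stop on an object; grip_force is the grip in N (left out, the last holds). Time passes only in rows, so rows that do not move let the fingers close. The tool returns the time, the measured TCP pose, the force, the opening and the grip force at its end. only (a regular expression) keeps the lines of the reply that match it, lines (a string "A,B") keeps lines A to B, and quiet returns only ok. No shift or turn number may pass 1 either way. Input that does not fit is refused with a message, and nothing moves.
- env.get_state(): the state, without advancing time (a new reading comes with each control period).
- cam.read_camera(name): name is "side" or "top"; returns a dict with "image" (420x560x3 uint8, red, green, blue), "K" (3x3 intrinsics, pixels), "R" (3x3) and "t" (3): a world point X has camera coordinates R X + t. Camera axes: x right, y down, z forward; pixel columns grow to the right and rows downward; lengths in m; the calibration is good to about 2 mm. A picture is of the moment at which its call begins. There is no depth.
- job.hand_in(): hands the job in; it is judged then, once.
The state is a dict: "clock": time; "joint_pos": joint angles; "qvel": joint speeds; "tau": joint torques, N m; "tcp_pos": TCP position; "orientation": TCP orientation; "wrist_force": force on the tool from outside, world axes, zero at the start; "ft_torque": the same for the moment, N m; "finger_gap": finger opening in m; "grip_force": force on a finger pad.
Only numpy, scipy, OpenCV 4.12 (cv2) and the standard library are available. Lean on these libraries where they do the work, as an engineer would, in place of code of your own. Each camera call takes 0.05 s, during which the arm holds its last target. There are 200 camera calls.

## Task

Set out all the flat boxed card sets in the pockets of the counter display tray: push the red ejector knob fully in to bring out the set kept in the white holder, let the knob spring back, and slide every set across the tray until it drops flat into a pocket. Fill the pockets without gaps, starting from the end farthest from the holder, and leave the other things on the counter where they are.

Things in the scene. Friction and masses are not known exactly. Their poses are not given: they have to be found in the camera images.
- tray: Slick wooden display tray, fixed, 280 (x) by 580 mm (y). Origin: centre of its underside, z up; yaw within 0.1 rad. Deck 16 mm above the counter: a flat apron at x = -140 to +24 mm, then four square pockets in a row along y at x = +75 mm. A rim 6 mm thick, 5 mm above the deck, runs outside the near edge (x = -140) and right end (y = -290). Friction of sets on deck about 0.25.
- pocket_1 (a point): Centre of the floor of pocket 1: a square recess with blue felt floor, 102 x 102 mm, sides along the tray's axes, 6 mm below the deck; at x = +75, y = -220 mm in the tray frame (axes as the tray's). A set that has dropped in cannot be slid out again. The one at the end farthest from the holder (right end seen from the robot).
- pocket_2 (a point): Centre of the floor of pocket 2: a square recess with blue felt floor, 102 x 102 mm, sides along the tray's axes, 6 mm below the deck; at x = +75, y = -105 mm in the tray frame (axes as the tray's). A set that has dropped in cannot be slid out again. 
- pocket_3 (a point): Centre of the floor of pocket 3: a square recess with blue felt floor, 102 x 102 mm, sides along the tray's axes, 6 mm below the deck; at x = +75, y = 10 mm in the tray frame (axes as the tray's). A set that has dropped in cannot be slid out again. 
- pocket_4 (a point): Centre of the floor of pocket 4: a square recess with blue felt floor, 102 x 102 mm, sides along the tray's axes, 6 mm below the deck; at x = +75, y = 125 mm in the tray frame (axes as the tray's). A set that has dropped in cannot be slid out again. The one nearest the holder.
- set_a: Flat boxed card set, a rigid slab 96 x 96 x 14 mm, about 160 g, white cover with coloured squares, blue-edged, with a blue dot in the middle of the cover. Too wide to grasp: drag it with fingertips pressed on its top, or push its edge. Origin: centre of its underside, z up. In a pocket its top is 8 mm above the deck. Starts loose on the apron; may be absent.
- set_b: Flat boxed card set, a rigid slab 96 x 96 x 14 mm, about 160 g, white cover with coloured squares, green-edged, with two green dots. Too wide to grasp: drag it with fingertips pressed on its top, or push its edge. Origin: centre of its underside, z up. In a pocket its top is 8 mm above the deck. Starts loose on the apron; may be absent.
- set_c: Flat boxed card set, a rigid slab 96 x 96 x 14 mm, about 160 g, white cover with coloured squares, black-edged, with a black diamond. Too wide to grasp: drag it with fingertips pressed on its top, or push its edge. Origin: centre of its underside, z up. In a pocket its top is 8 mm above the deck. Starts loose on the apron; may be absent.
- set_d: Flat boxed card set, a rigid slab 96 x 96 x 14 mm, about 160 g, white cover with coloured squares, red-edged, with a red cross; at the start it is the one inside the holder, always present. Too wide to grasp: drag it with fingertips pressed on its top, or push its edge. Origin: centre of its underside, z up. In a pocket its top is 8 mm above the deck.
- holder: White holder fixed on the deck at the left (+y) end of the apron, yaw as the tray's. Origin on the deck, under the middle of the held set (set_d) as it starts. Side walls at x = +-51.5 to +-59.5 mm and a roof 26 to 32 mm above the deck, both from y = -34 to +60 mm. The mouth (y = -34 mm) faces -y; there the held set sticks out 14 mm. The ejector knob is behind (+y).
- ejector (a joint): Spring ejector slide of the holder, 0 = at rest, grows to 0.055 m as its knob is pushed along the holder's -y (about 2 N to start, 7 N at the stop); it then pushes the held set out of the mouth by as much, less 1 mm, and springs back when released. The set stays out, about 69 mm of it clear of the mouth.
- ejector_knob (a point): Centre of the top face of the red ejector knob, 63 mm above the counter; it moves with the slide. The knob is a block 50 mm (x) by 16 mm (y) by 44 mm high, its foot 3 mm above the deck; at rest its centre is at y = +139 mm in the holder frame.
- bell: Brass counter bell, 48 mm across and 40 mm high, standing on the deck beyond the holder; leave it alone. Origin: centre of its underside.
- novel: Red book lying flat, 110 x 170 x 26 mm; leave it alone. Origin: centre of its underside.
- guide: Blue book lying flat, 105 x 150 x 20 mm; leave it alone. Origin: centre of its underside.
- mug: Blue mug, 80 mm across, 90 mm high; leave it alone. Origin: centre of its underside.
- sweets: Orange counter box of sweet packets, 100 x 130 mm, 65 mm high; leave it alone. Origin: centre of its underside.
- tin: Dark flat tin, 100 x 70 x 22 mm; leave it alone. Origin: centre of its underside.
- notebook: Black notebook lying flat, 110 x 160 x 16 mm; leave it alone. Origin: centre of its underside.

How it is judged:
On the way:
1. the ejector knob has been pushed in (at least 45 of its 55 mm) (value of joint ejector above 0.045 m), for 0.05 s.
At the end, for the whole second after the job is handed in: Every set present lies flat in a pocket (centre within 6 mm of the pocket's centre, underside within 2 mm of its floor, tilt under 0.03 rad), at rest; the filled pockets run without a gap from pocket 1 (farthest from the holder); the ejector is back within 6 mm of its rest position (((horizontal distance between set_a and pocket_1 below 0.006 m and z of set_a in the frame of pocket_1 below 0.002 m and angle between set_a's own z axis and vertical below 0.03 rad) or (horizontal distance between set_a and pocket_2 below 0.006 m and z of set_a in the frame of pocket_2 below 0.002 m and angle between set_a's own z axis and vertical below 0.03 rad) or (horizontal distance between set_a and pocket_3 below 0.006 m and z of set_a in the frame of pocket_3 below 0.002 m and angle between set_a's own z axis and vertical below 0.03 rad) or (horizontal distance between set_a and pocket_4 below 0.006 m and z of set_a in the frame of pocket_4 below 0.002 m and angle between set_a's own z axis and vertical below 0.03 rad)) and ((horizontal distance between set_b and pocket_1 below 0.006 m and z of set_b in the frame of pocket_1 below 0.002 m and angle between set_b's own z axis and vertical below 0.03 rad) or (horizontal distance between set_b and pocket_2 below 0.006 m and z of set_b in the frame of pocket_2 below 0.002 m and angle between set_b's own z axis and vertical below 0.03 rad) or (horizontal distance between set_b and pocket_3 below 0.006 m and z of set_b in the frame of pocket_3 below 0.002 m and angle between set_b's own z axis and vertical below 0.03 rad) or (horizontal distance between set_b and pocket_4 below 0.006 m and z of set_b in the frame of pocket_4 below 0.002 m and angle between set_b's own z axis and vertical below 0.03 rad)) and ((horizontal distance between set_c and pocket_1 below 0.006 m and z of set_c in the frame of pocket_1 below 0.002 m and angle between set_c's own z axis and vertical below 0.03 rad) or (horizontal distance between set_c and pocket_2 below 0.006 m and z of set_c in the frame of pocket_2 below 0.002 m and angle between set_c's own z axis and vertical below 0.03 rad) or (horizontal distance between set_c and pocket_3 below 0.006 m and z of set_c in the frame of pocket_3 below 0.002 m and angle between set_c's own z axis and vertical below 0.03 rad) or (horizontal distance between set_c and pocket_4 below 0.006 m and z of set_c in the frame of pocket_4 below 0.002 m and angle between set_c's own z axis and vertical below 0.03 rad)) and ((horizontal distance between set_d and pocket_1 below 0.006 m and z of set_d in the frame of pocket_1 below 0.002 m and angle between set_d's own z axis and vertical below 0.03 rad) or (horizontal distance between set_d and pocket_2 below 0.006 m and z of set_d in the frame of pocket_2 below 0.002 m and angle between set_d's own z axis and vertical below 0.03 rad) or (horizontal distance between set_d and pocket_3 below 0.006 m and z of set_d in the frame of pocket_3 below 0.002 m and angle between set_d's own z axis and vertical below 0.03 rad) or (horizontal distance between set_d and pocket_4 below 0.006 m and z of set_d in the frame of pocket_4 below 0.002 m and angle between set_d's own z axis and vertical below 0.03 rad)) and ((horizontal distance between set_a and pocket_1 below 0.006 m and z of set_a in the frame of pocket_1 below 0.002 m and angle between set_a's own z axis and vertical below 0.03 rad) or (horizontal distance between set_b and pocket_1 below 0.006 m and z of set_b in the frame of pocket_1 below 0.002 m and angle between set_b's own z axis and vertical below 0.03 rad) or (horizontal distance between set_c and pocket_1 below 0.006 m and z of set_c in the frame of pocket_1 below 0.002 m and angle between set_c's own z axis and vertical below 0.03 rad) or (horizontal distance between set_d and pocket_1 below 0.006 m and z of set_d in the frame of pocket_1 below 0.002 m and angle between set_d's own z axis and vertical below 0.03 rad)) and ((horizontal distance between set_a and pocket_2 below 0.006 m and z of set_a in the frame of pocket_2 below 0.002 m and angle between set_a's own z axis and vertical below 0.03 rad) or (horizontal distance between set_b and pocket_2 below 0.006 m and z of set_b in the frame of pocket_2 below 0.002 m and angle between set_b's own z axis and vertical below 0.03 rad) or (horizontal distance between set_c and pocket_2 below 0.006 m and z of set_c in the frame of pocket_2 below 0.002 m and angle between set_c's own z axis and vertical below 0.03 rad) or (horizontal distance between set_d and pocket_2 below 0.006 m and z of set_d in the frame of pocket_2 below 0.002 m and angle between set_d's own z axis and vertical below 0.03 rad)) and (((horizontal distance between set_a and pocket_3 below 0.006 m and z of set_a in the frame of pocket_3 below 0.002 m and angle between set_a's own z axis and vertical below 0.03 rad) or (horizontal distance between set_b and pocket_3 below 0.006 m and z of set_b in the frame of pocket_3 below 0.002 m and angle between set_b's own z axis and vertical below 0.03 rad) or (horizontal distance between set_c and pocket_3 below 0.006 m and z of set_c in the frame of pocket_3 below 0.002 m and angle between set_c's own z axis and vertical below 0.03 rad) or (horizontal distance between set_d and pocket_3 below 0.006 m and z of set_d in the frame of pocket_3 below 0.002 m and angle between set_d's own z axis and vertical below 0.03 rad)) or not ((horizontal distance between set_a and pocket_4 below 0.006 m and z of set_a in the frame of pocket_4 below 0.002 m and angle between set_a's own z axis and vertical below 0.03 rad) or (horizontal distance between set_b and pocket_4 below 0.006 m and z of set_b in the frame of pocket_4 below 0.002 m and angle between set_b's own z axis and vertical below 0.03 rad) or (horizontal distance between set_c and pocket_4 below 0.006 m and z of set_c in the frame of pocket_4 below 0.002 m and angle between set_c's own z axis and vertical below 0.03 rad) or (horizontal distance between set_d and pocket_4 below 0.006 m and z of set_d in the frame of pocket_4 below 0.002 m and angle between set_d's own z axis and vertical below 0.03 rad))) and linear speed of each of set_a, set_b, set_c, set_d below 0.02 m/s and value of joint ejector below 0.006 m); the robot touches nothing.
It fails at once if one of the other things on the counter (bell, books, mug, sweets box, tin, notebook) is moved more than 30 mm (distance of any of bell, novel, guide, mug, sweets, tin, notebook from where it was at the start of the episode above 0.03 m).
Of set_a, set_b, set_c only 2 to 3 are there at a start; the rules pass over those that are not, and their reading is None.
At some moment in a run one of set_a, set_b, set_c may be knocked a few centimetres aside while the robot is not near it.
It also fails if it takes over 210 s, if anything falls off the work surface, if the arm or the gripper's body presses on something with over 40 N, if the wrist force passes 120 N, or if a joint passes its speed limit or range.

## Working session

There is one attempt and no reset: what is moved stays moved. The work goes in short steps, Python scripts to look and compute and a tool call to move; the robot and the scene stay as the last step left them, time stands still between calls to the robot, and variables do not carry over. Pictures are saved under pics/ and viewed, at most 14 in all, crops included, and the job is handed in when it is done.

```bash
ls; mkdir -p pics; python3 - <<'E'
from workcell import env, cam, job
import cv2
for n in("top","side"):
    c=cam.read_camera(n); cv2.imwrite(f"pics/{n}0.png",cv2.resize(c["image"][:,:,::-1],(800,600),interpolation=cv2.INTER_CUBIC)); print(n,c["K"],c["R"],c["t"])
s=env.get_state(); print(s)
E
```

```text
pics
workcell.py
top [[468.29374753   0.         277.26582742]
 [  0.         468.29374753 206.79244534]
 [  0.           0.           1.        ]] [[-0.01145134 -0.99967043 -0.02297594]
 [-0.99800175  0.01285411 -0.06186504]
 [ 0.06213998  0.02222159 -0.99782004]] [0.006486   0.57361193 1.32325951]
side [[424.01889      0.         276.95661733]
 [  0.         424.01889    211.3701098 ]
 [  0.           0.           1.        ]] [[ 0.83409083 -0.55110056 -0.02409673]
 [-0.33848365 -0.47682501 -0.81121312]
 [ 0.43557009  0.68478178 -0.5842539 ]] [-0.47822501  0.24503545  0.97691099]
{'clock': 0.1, 'joint_pos': array([1.11543454e+00, 3.13932432e-01, 4.50852561e-02, 1.30362066e+00,
       1.78200010e-05, 1.43118796e+00]), 'qvel': array([ 0.00023795, -0.00047752,  0.00420369,  0.00105796,  0.000982  ,
       -0.00090587]), 'tau': array([ 1.81391217e-03, -4.81726491e+01,  2.99242848e+01,  1.27832484e-02,
       -1.97051559e-04, -3.53894194e-06]), 'tcp_pos': array([0.17837406, 0.54618011, 0.25249097]), 'orientation': array([-2.53491427e-04,  1.57221633e-01,  9.87562990e-01, -7.96431130e-04]), 'wrist_force': array([-0.13809271,  0.48978323, -0.17814986]), 'ft_torque': array([0.02638045, 0.01483473, 0.02199255]), 'grip_force': 0.0, 'finger_gap': 0.08564966996781241}
```

View pics/top0.png

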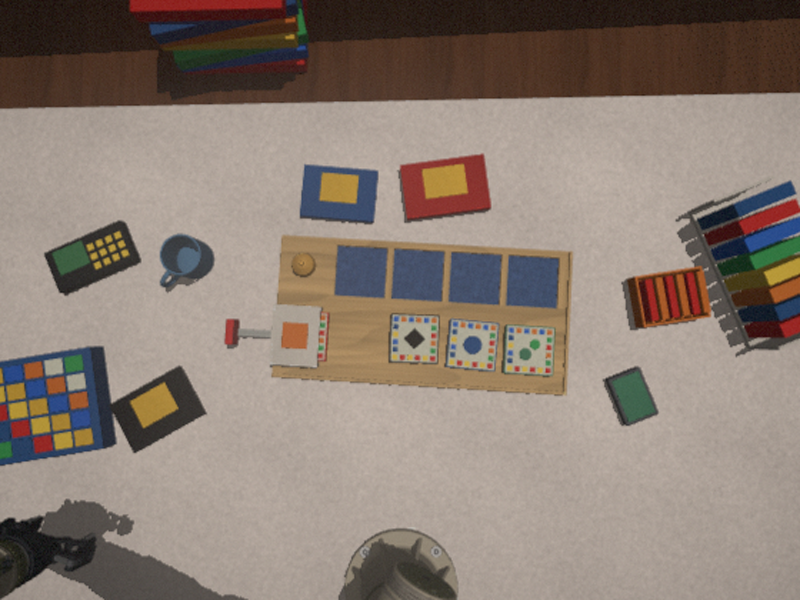

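View pics/side0.png

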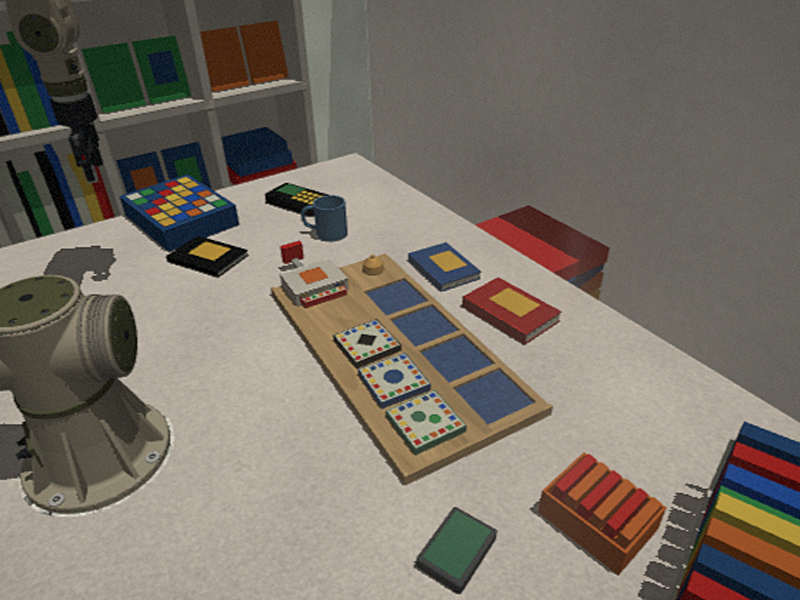

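The top view shows all three loose sets (c (414,339), b (529,350), a (473,345)), pockets 4 to 1 at (361,271) to (533,280), the holder at (297,335) and the knob at (232,332). Next I'll fit the tray and the sets.

```bash
cat > h.py <<'E'
import numpy as np, cv2
from workcell import env, cam, job
from scipy.spatial.transform import Rotation as Rot
def ray(c,u,v,z):
    C=-c["R"].T@c["t"]; d=c["R"].T@np.linalg.solve(c["K"],[u,v,1]); return C+d*(z-C[2])/d[2]
def proj(c,X):
    p=c["K"]@(c["R"]@np.asarray(X)+c["t"]); return p[:2]/p[2]
def save(c,name,x0,y0,x1,y1,s):
    cv2.imwrite(f"pics/{name}.png",cv2.resize(c["image"][y0:y1,x0:x1,::-1],None,fx=s,fy=s,interpolation=cv2.INTER_CUBIC))
E
cat > fit.py <<'E'
from h import *
c=cam.read_camera("top"); im=c["image"].astype(int); r,g,b=im[...,0],im[...,1],im[...,2]
P=[]
m=((b-r>25)&(b<150)).astype(np.uint8); m[:165]=0;m[225:]=0;m[:,:230]=0;m[:,395:]=0
n,l,st,ce=cv2.connectedComponentsWithStats(m)
for i in range(1,n):
    if st[i,4]>400: P.append(ray(c,*ce[i],.010)); print(st[i],ce[i],P[-1].round(4))
P=np.array(sorted(P,key=lambda p:p[1]))
loc=np.array([[.075,y] for y in(-.22,-.105,.01,.125)])
if len(P)==4:
    A=P[:,:2]-P[:,:2].mean(0);B=loc-loc.mean(0)
    th=np.arctan2((B[:,0]*A[:,1]-B[:,1]*A[:,0]).sum(),(B*A).sum())
    R=np.array([[np.cos(th),-np.sin(th)],[np.sin(th),np.cos(th)]]); o=P[:,:2].mean(0)-R@loc.mean(0)
    print("yaw",th,"o",o,"resid",(P[:,:2]-loc@R.T-o).round(4).tolist())
    for q in [(-.146,-.296),(-.146,.29),(.14,.29),(.14,-.296)]:
        print(q,proj(c,[*(R@q+o),.016]).round(1)*800/560)
save(c,"top1",180,155,410,285,3.4)
E
python3 fit.py
```

```text
[ 235  173   35   35 1113] [252.15184187 189.94249775] [0.6239 0.0717 0.01  ]
[ 275  175   35   35 1128] [291.89804965 192.27836879] [ 0.6155 -0.043   0.01  ]
[ 315  177   35   36 1143] [332.05949256 194.63429571] [ 0.6072 -0.1584  0.01  ]
[ 355  180   36   35 1158] [372.2029361  196.89637306] [ 0.5991 -0.2733  0.01  ]
yaw -0.07177844036310939 o [ 0.54000998 -0.0479792 ] resid [[0.0, -0.0005], [-0.0001, -0.0003], [-0.0, 0.0004], [0.0001, 0.0004]]
(-0.146, -0.296) [565.28571429 394.42857143]
(-0.146, 0.29) [271.         376.14285714]
(0.14, 0.29) [281.14285714 234.57142857]
(0.14, -0.296) [571.57142857 251.        ]
```

View pics/top1.png

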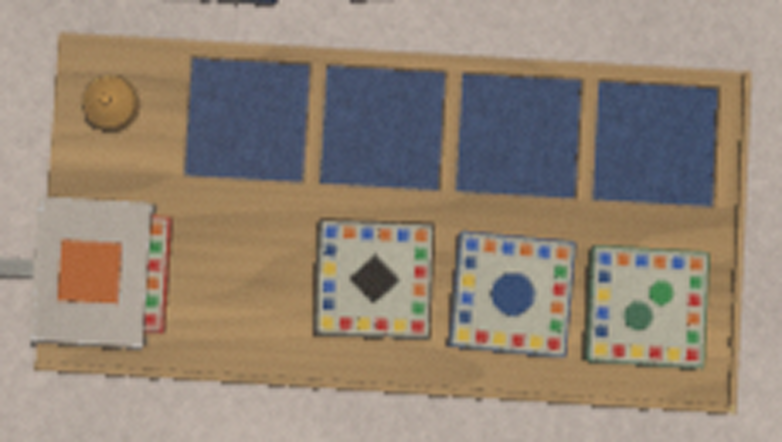

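The crop shows the tray fit is right to about a millimetre. Set marks are at c (374,279), a (513,294) and b (649,304). The holder roof corners are (37,197), (154,204), (142,346), (32,340).

```bash
cat >> h.py <<'E'
th=-0.0718; o=np.array([.5400,-.0480]); R2=np.array([[np.cos(th),-np.sin(th)],[np.sin(th),np.cos(th)]])
def loc(p): return R2.T@(np.asarray(p)[:2]-o)
def wld(q): return R2@np.asarray(q)+o
E
python3 - <<'E'
from h import *
c=cam.read_camera("top")
f=lambda u,v,z: ray(c,180+u/3.4-.35,155+v/3.4-.35,z)
S=dict(c=[(319,219),(435,223),(432,338),(314,335)],a=[(460,232),(576,241),(567,356),(450,346)],b=[(594,245),(709,252),(704,368),(586,362)])
D=dict(c=(374,279),a=(513,294),b=(649.5,304))
for k in S:
    P=np.array([loc(f(*p,.030)) for p in S[k]]); e=P[1]-P[0]+P[2]-P[3]
    print(k,"tray ctr",P.mean(0).round(4),"dot",loc(f(*D[k],.030)).round(4),"size",np.linalg.norm(P[1]-P[0]).round(3),np.linalg.norm(P[2]-P[1]).round(3),"yaw rel",np.arctan2(e[0],-e[1]).round(3))
for p in [(37,197),(154,204),(142,346),(32,340)]: print("roof",loc(f(*p,.048)).round(4))
for p in [(157,214),(172,216),(165,332),(146,333)]: print("d",loc(f(*p,.030)).round(4))
k=ray(c,232*.7,332*.7,.063); print("knob",k,loc(k))
s=env.get_state(); print(Rot.from_quat(np.roll(s["orientation"],-1)).as_matrix().round(4))
im=c["image"].astype(int); m=((im[...,0]-im[...,1]>60)).astype(np.uint8);m[:,180:]=0;m[:215]=0;m[250:]=0;m[:,:150]=0
n,l,st,ce=cv2.connectedComponentsWithStats(m);print(st,ce)
E
```

```text
c tray ctr [-0.0527  0.0087] dot [-0.053   0.0094] size 0.097 0.095 yaw rel 0.031
a tray ctr [-0.0582 -0.1064] dot [-0.0585 -0.1062] size 0.096 0.095 yaw rel -0.021
b tray ctr [-0.0621 -0.2181] dot [-0.0599 -0.2191] size 0.095 0.096 yaw rel 0.005
roof [-0.0023  0.2913]
roof [-0.0023  0.1941]
roof [-0.1192  0.1961]
roof [-0.1199  0.287 ]
d [-0.0099  0.1935]
d [-0.0108  0.1809]
d [-0.1074  0.1803]
d [-0.1092  0.1961]
knob [0.50378793 0.31794352 0.063     ] [-0.06237094  0.36240287]
[[-9.505e-01  3.106e-01 -5.000e-04]
 [ 3.106e-01  9.505e-01 -1.000e-03]
 [ 2.000e-04 -1.100e-03 -1.000e+00]]
[[     0      0    560    420 235112]
 [   158    224      6     17     88]] [[279.54464681 209.49164228]
 [160.21590909 231.82954545]]
```

Units first: shifts go in shares of 0.75 m and turns go in shares of pi rad. So -0.368 m / 0.75 = -0.4907, -0.0593 m / 0.75 = -0.0791, -0.244 rad / 3.1416 = -0.0777.

```bash
cat > at.py <<'E'
import sys
from h import *
# python3 at.py [lx ly tip_z] : where the closed fingertip is (tray frame) and shift to target in tool axes
s=env.get_state(); M=Rot.from_quat(np.roll(s["orientation"],-1)).as_matrix(); p=s["tcp_pos"]
print("t",round(s["clock"],2),"tray",loc(p).round(4),"tcp z",p[2].round(4),"F",s["wrist_force"].round(1),"gap",round(s["finger_gap"],4))
a=np.arctan2(M[1,1],M[0,1])-np.pi/2
print("yaw err to tray",round(th-a,4),"tilt",M[:,2].round(4))
if len(sys.argv)>3:
    x,y,z=map(float,sys.argv[1:4]); print("shift",(M.T@(np.array([*wld([x,y]),z])-p)).round(4))
E
```

Call:
step_hand(
  rows=[
    {"d": [-0.0613,-0.01,0],"r": [0,0,-0.0191]},
    {"d": [-0.1227,-0.02,0],"r": [0,0,-0.0382]},
    {"d": [-0.184,-0.0293,0],"r": [0,0,-0.0573]},
    {"d": [-0.2453,-0.04,0],"r": [0,0,-0.0777]},
    {"d": [-0.3067,-0.0493,0],"r": [0,0,-0.0777]},
    {"d": [-0.368,-0.06,0],"r": [0,0,-0.0777]},
    {"d": [-0.4293,-0.0693,0],"r": [0,0,-0.0777]},
    {"d": [-0.4907,-0.0791,0],"r": [0,0,-0.0777]},
  ],
  jaw=0,
  grip_force=20,
)

```text
clock: 1.2
tcp_pos: [0.5112, 0.3751, 0.2531]
orientation: [-0.0, 0.036, 0.999, 0.0]
wrist_force: [0.0, -0.5, -0.1]
finger_gap: 0.0
grip_force: 0.0
```

Call:
step_hand(
  rows=[
    {},
  ],
)

```text
clock: 1.32
tcp_pos: [0.5127, 0.374, 0.2523]
orientation: [-0.0, 0.038, 0.999, -0.0]
wrist_force: [-0.3, -0.4, 0.0]
finger_gap: -0.0002
grip_force: 0.0
```

```bash
python3 at.py -.061 .415 .055
```

```text
t 1.32 tray [-0.0575  0.4189] tcp z 0.2523 F [-0.3 -0.4  0. ] gap -0.0002
yaw err to tray 0.0045 tilt [-2.e-04 -6.e-04 -1.e+00]
shift [ 0.0035 -0.0038  0.1973]
```

Call:
step_hand(
  rows=[
    {"d": [0.0013,-0.0013,0.0667]},
    {"d": [0.0027,-0.0027,0.1333]},
    {"d": [0.0047,-0.004,0.2]},
    {"d": [0.0047,-0.0051,0.24]},
    {"d": [0.0047,-0.0051,0.2627]},
  ],
)

```text
clock: 1.95
tcp_pos: [0.5043, 0.3723, 0.0544]
orientation: [-0.001, 0.035, 0.999, -0.001]
wrist_force: [0.8, -0.3, -0.4]
finger_gap: 0.0001
grip_force: 0.0
```

Call:
step_hand(
  rows=[
    {"d": [0,-0.016,0]},
    {"d": [0,-0.032,0]},
    {"d": [0,-0.048,0]},
    {"d": [0,-0.0613,0]},
    {"d": [0,-0.0747,0]},
    {"d": [0,-0.088,0]},
    {"d": [0,-0.0987,0]},
    {"d": [0,-0.0987,0]},
  ],
)

```text
clock: 2.95
tcp_pos: [0.5019, 0.2989, 0.0575]
orientation: [0.001, 0.036, 0.999, 0.001]
wrist_force: [-0.6, 6.2, 3.4]
finger_gap: -0.0001
grip_force: 3.2
```

```bash
python3 at.py
```

```text
t 2.95 tray [-0.0629  0.3433] tcp z 0.0575 F [-0.6  6.2  3.4] gap -0.0001
yaw err to tray 0.0004 tilt [ 0.0023  0.0026 -1.    ]
```

Converted, -0.011 m / 0.75 = -0.0147, -0.008 m / 0.75 = -0.0107.

Call:
step_hand(
  rows=[
    {"d": [0,-0.0053,0]},
    {"d": [0,-0.0107,0]},
    {"d": [0,-0.0147,0]},
    {"d": [0,-0.0147,0]},
  ],
)

```text
clock: 3.45
tcp_pos: [0.5015, 0.2935, 0.0578]
orientation: [0.001, 0.034, 0.999, 0.007]
wrist_force: [-1.1, 23.1, -1.9]
finger_gap: -0.0001
grip_force: 11.7
```

```bash
python3 at.py
python3 - <<'E'
from h import *
c=cam.read_camera("side"); save(c,"side1",150,150,410,345,3)
E
```

```text
t 3.45 tray [-0.0629  0.3379] tcp z 0.0578 F [-1.1 23.1 -1.9] gap -0.0001
yaw err to tray -0.0036 tilt [ 0.0032  0.0135 -0.9999]
```

View pics/side1.png

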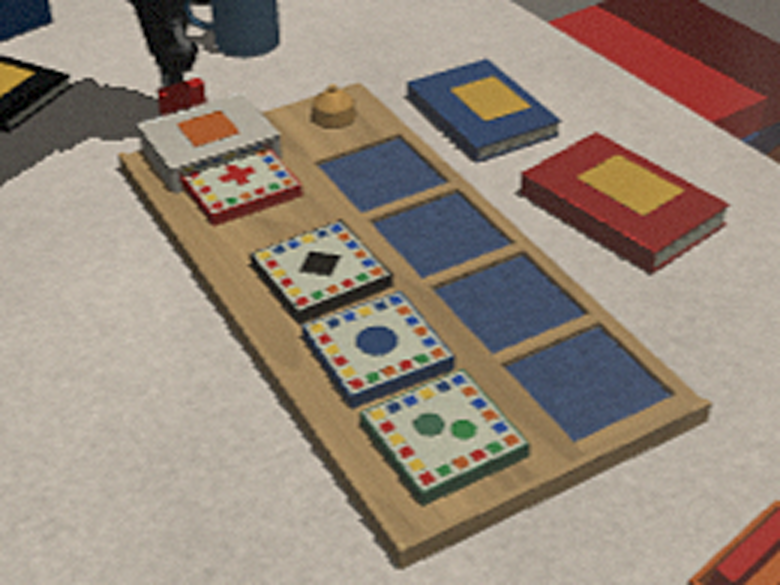

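The knob is fully in (23 N at the stop) and set d is out, with its red cross at (237,177). Nothing else has moved. Next I release the knob and move over d.

Converted, -0.1 m / 0.75 = -0.1333, 0.085 m / 0.75 = 0.1133.

Call:
step_hand(
  rows=[
    {"d": [0,0.04,0]},
    {"d": [0,0.08,0]},
    {"d": [0,0.1133,0]},
    {"d": [0,0.1133,-0.08]},
    {"d": [0,0.1133,-0.1333]},
  ],
)

```text
clock: 4.12
tcp_pos: [0.5065, 0.3718, 0.1579]
orientation: [0.0, 0.036, 0.999, -0.001]
wrist_force: [-0.0, -0.9, 0.0]
finger_gap: 0.0002
grip_force: 0.0
```

Call:
step_hand(
  rows=[
    {"d": [0,-0.0667,0]},
    {"d": [0,-0.1333,0]},
    {"d": [0,-0.2,0]},
    {"d": [0,-0.2667,0]},
    {"d": [0,-0.32,0]},
    {"d": [0,-0.3493,0]},
    {"d": [0,-0.3493,0]},
  ],
  jaw=0.02,
)

```text
clock: 5.0
tcp_pos: [0.4869, 0.1089, 0.1563]
orientation: [-0.0, 0.038, 0.999, -0.001]
wrist_force: [0.4, -0.8, -0.3]
finger_gap: 0.0197
grip_force: 0.0
```

```bash
python3 at.py -.061 .152 .060
```

```text
t 5.0 tray [-0.0642  0.1526] tcp z 0.1563 F [ 0.4 -0.8 -0.3] gap 0.0197
yaw err to tray 0.0036 tilt [-7.0e-04 -1.4e-03 -1.0e+00]
shift [-0.0033 -0.0005  0.0963]
```

Converted, 0.1 m / 0.75 = 0.1333, 0.096 m / 0.75 = 0.128.

Call:
step_hand(
  rows=[
    {"d": [-0.0027,0,0.0533]},
    {"d": [-0.004,0,0.1067]},
    {"d": [-0.004,0,0.128]},
    {"d": [-0.004,0,0.1333]},
    {"d": [-0.004,0,0.1333]},
  ],
)

```text
clock: 5.62
tcp_pos: [0.4906, 0.1112, 0.0565]
orientation: [0.0, 0.036, 0.999, -0.0]
wrist_force: [-0.7, 0.2, 0.1]
finger_gap: 0.0203
grip_force: 0.0
```

```bash
python3 at.py
```

```text
t 5.62 tray [-0.0607  0.1552] tcp z 0.0565 F [-0.7  0.2  0.1] gap 0.0203
yaw err to tray -0.0006 tilt [ 1.e-04 -2.e-04 -1.e+00]
```

Call:
step_hand(
  rows=[
    {"d": [0,0,0.0027]},
    {"d": [0,0,0.0053]},
    {"d": [0,0,0.008]},
    {"d": [0,0,0.008]},
  ],
)

```text
clock: 6.12
tcp_pos: [0.4917, 0.111, 0.0522]
orientation: [0.002, 0.036, 0.999, 0.0]
wrist_force: [-2.1, -0.8, 11.0]
finger_gap: 0.0201
grip_force: 5.8
```

```bash
python3 at.py
```

```text
t 6.12 tray [-0.0596  0.1551] tcp z 0.0522 F [-2.1 -0.8 11. ] gap 0.0201
yaw err to tray -0.0001 tilt [ 3.2e-03  3.0e-04 -1.0e+00]
```

Converted, -0.051 m / 0.75 = -0.068, -0.046 m / 0.75 = -0.0613.

Call:
step_hand(
  rows=[
    {"d": [0,-0.008,0]},
    {"d": [0,-0.0187,0]},
    {"d": [0,-0.0293,0]},
    {"d": [0,-0.04,0]},
    {"d": [0,-0.0507,0]},
    {"d": [0,-0.0613,0]},
    {"d": [0,-0.068,0]},
    {"d": [0,-0.068,0]},
  ],
)

```text
clock: 7.12
tcp_pos: [0.4888, 0.0597, 0.0522]
orientation: [0.002, 0.036, 0.999, 0.0]
wrist_force: [-0.2, -0.6, 10.1]
finger_gap: 0.02
grip_force: 4.6
```

```bash
python3 at.py
```

```text
t 7.12 tray [-0.0588  0.1037] tcp z 0.0522 F [-0.2 -0.6 10.1] gap 0.02
yaw err to tray 0.0005 tilt [ 0.0047 -0.     -1.    ]
```

Call:
step_hand(
  rows=[
    {"d": [0,0,-0.02]},
    {"d": [0,0.0267,-0.04]},
    {"d": [0.0667,0.0667,-0.1333]},
    {"d": [0.1333,0.1333,-0.2]},
    {"d": [0.1867,0.2,-0.2]},
    {"d": [0.1867,0.2,-0.2]},
  ],
  jaw=0.03,
)

```text
clock: 7.88
tcp_pos: [0.3566, 0.221, 0.2023]
orientation: [0.001, 0.036, 0.999, 0.001]
wrist_force: [0.5, 0.4, -0.6]
finger_gap: 0.0301
grip_force: 0.0
```

```bash
python3 - <<'E'
from h import *
c=cam.read_camera("top"); save(c,"top2",180,155,410,285,3.4)
E
python3 at.py
```

```text
t 7.92 tray [-0.2049  0.2577] tcp z 0.2036 F [-3.4  0.7  0.6] gap 0.0296
yaw err to tray -0.0038 tilt [ 9.0e-04  3.8e-03 -1.0e+00]
```

View pics/top2.png

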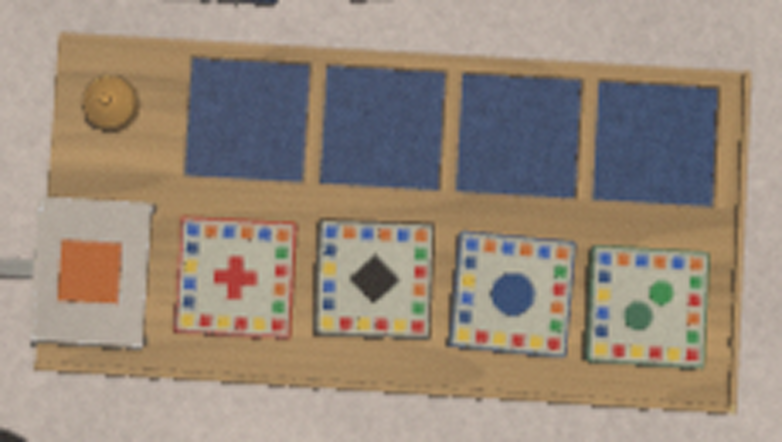

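Set d is clear of the holder, with its cross at (235,278). Sets c, a and b have not moved.

```bash
cat > sets.py <<'E'
import sys,json
from h import *
c=cam.read_camera("top")
f=lambda u,v,z: ray(c,180+u/3.4-.35,155+v/3.4-.35,z)
for k,(dot,cs) in json.loads(sys.argv[1]).items():
    P=np.array([loc(f(*p,.030)) for p in cs]); e=P[1]-P[0]+P[2]-P[3]
    print(k,"ctr",P.mean(0).round(4),"dot",loc(f(*dot,.030)).round(4),"yaw",np.arctan2(e[0],-e[1]).round(3))
E
python3 sets.py '{"d":[[235,278],[[181,216],[297,222],[291,337],[174,333]]]}'; python3 at.py -.061 .122 .060
```

```text
d ctr [-0.0582  0.1244] dot [-0.0592  0.125 ] yaw 0.018
t 7.97 tray [-0.2031  0.2563] tcp z 0.2027 F [ 1.2 -0.8  0.8] gap 0.0299
yaw err to tray -0.0054 tilt [ 0.0022  0.002  -1.    ]
shift [-0.1411 -0.1354  0.1427]
```

Converted, 0.142 m / 0.75 = 0.1893, -0.05 m / 0.75 = -0.0667.

Call:
step_hand(
  rows=[
    {"d": [-0.0267,-0.0667,0]},
    {"d": [-0.0667,-0.1333,0]},
    {"d": [-0.12,-0.1773,0.0667]},
    {"d": [-0.1533,-0.1773,0.1333]},
    {"d": [-0.1533,-0.1773,0.1733]},
    {"d": [-0.1533,-0.1773,0.1893]},
    {"d": [-0.1533,-0.1773,0.1893]},
  ],
  jaw=0.05,
)

```text
clock: 8.85
tcp_pos: [0.4625, 0.0786, 0.0582]
orientation: [-0.001, 0.036, 0.999, -0.0]
wrist_force: [-0.1, -0.9, 0.7]
finger_gap: 0.0499
grip_force: 0.0
```

```bash
python3 at.py -.087 .1247 .05
```

```text
t 8.85 tray [-0.0864  0.1207] tcp z 0.0582 F [-0.1 -0.9  0.7] gap 0.0499
yaw err to tray 0.0001 tilt [-0.0014  0.     -1.    ]
shift [0.0006 0.004  0.0082]
```

Call:
step_hand(
  rows=[
    {"d": [0,0,0.004]},
    {"d": [0,0,0.008]},
    {"d": [0,0,0.0107]},
    {"d": [0,0,0.0107]},
  ],
)

```text
clock: 9.35
tcp_pos: [0.4631, 0.0789, 0.0505]
orientation: [0.0, 0.036, 0.999, 0.0]
wrist_force: [-0.4, 0.0, 1.0]
finger_gap: 0.0497
grip_force: 0.0
```

```bash
python3 at.py
```

```text
t 9.35 tray [-0.0858  0.121 ] tcp z 0.0505 F [-0.4  0.   1. ] gap 0.0497
yaw err to tray -0.0002 tilt [ 4.e-04  1.e-04 -1.e+00]
```

Converted, 0.005 m / 0.75 = 0.0067, 0.004 m / 0.75 = 0.0053.

Call:
step_hand(
  rows=[
    {"d": [0,0.0053,0]},
    {"d": [0,0.0053,0.0027]},
    {"d": [0,0.0053,0.0047]},
    {"d": [0,0.0053,0.0067]},
    {"d": [0,0.0053,0.0067]},
  ],
)

```text
clock: 9.98
tcp_pos: [0.4656, 0.083, 0.0489]
orientation: [0.003, 0.036, 0.999, 0.0]
wrist_force: [-6.4, 1.0, 30.2]
finger_gap: 0.0498
grip_force: 14.9
```

```bash
python3 at.py
```

```text
t 9.97 tray [-0.0836  0.1253] tcp z 0.0489 F [-6.4  1.  30.2] gap 0.0498
yaw err to tray -0.0005 tilt [ 5.6e-03  1.0e-04 -1.0e+00]
```

Converted, -0.09 m / 0.75 = -0.12, -0.0022 m / 0.75 = -0.0029, 0.018 rad / 3.1416 = 0.0057.

Call:
step_hand(
  rows=[
    {"d": [0,0,-0.0029]},
    {"d": [-0.0107,0,-0.0029],"r": [0,0,0.0019]},
    {"d": [-0.0267,0,-0.0029],"r": [0,0,0.0038]},
    {"d": [-0.0467,0,-0.0029],"r": [0,0,0.0057]},
    {"d": [-0.0667,0,-0.0029],"r": [0,0,0.0057]},
    {"d": [-0.0867,0,-0.0029],"r": [0,0,0.0057]},
    {"d": [-0.1067,0,-0.0029],"r": [0,0,0.0057]},
    {"d": [-0.12,0,-0.0029],"r": [0,0,0.0057]},
  ],
)

```text
clock: 10.98
tcp_pos: [0.5546, 0.0763, 0.049]
orientation: [0.001, 0.045, 0.999, 0.0]
wrist_force: [-2.5, 1.0, 13.5]
finger_gap: 0.0501
grip_force: 6.9
```

```bash
python3 at.py
```

```text
t 10.97 tray [0.0057 0.1251] tcp z 0.049 F [-2.5  1.  13.5] gap 0.0501
yaw err to tray 0.0179 tilt [ 2.2e-03  1.0e-04 -1.0e+00]
```

Call:
step_hand(
  rows=[
    {"d": [-0.0107,0,0]},
    {"d": [-0.0227,0,0]},
    {"d": [-0.0347,0,0]},
    {"d": [-0.0453,0,0]},
    {"d": [-0.0533,0,0]},
    {"d": [-0.0587,0,0]},
    {"d": [-0.0587,0,0]},
  ],
)

```text
clock: 11.85
tcp_pos: [0.5968, 0.0723, 0.0469]
orientation: [-0.0, 0.045, 0.999, 0.0]
wrist_force: [-0.2, 0.2, -0.6]
finger_gap: 0.0499
grip_force: 0.0
```

```bash
python3 at.py
python3 - <<'E'
from h import *
c=cam.read_camera("side"); save(c,"side2",180,150,410,322,3.4)
E
```

```text
t 11.85 tray [0.048  0.1241] tcp z 0.0469 F [-0.2  0.2 -0.6] gap 0.0499
yaw err to tray 0.0181 tilt [-8.e-04  1.e-04 -1.e+00]
```

View pics/side2.png

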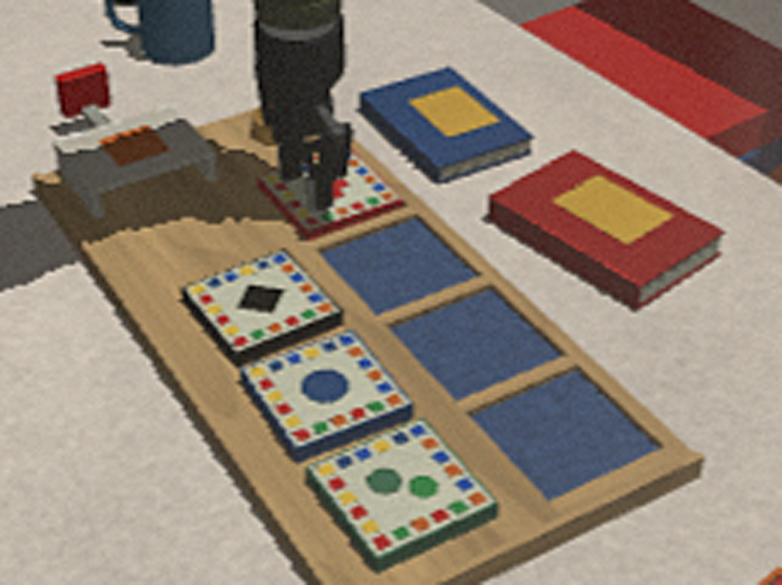

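Set d looks to be at or in pocket 4. I'll press to feel its height.

Converted, 0.005 m / 0.75 = 0.0067, 0.004 m / 0.75 = 0.0053.

Call:
step_hand(
  rows=[
    {"d": [-0.0013,0,0.0027]},
    {"d": [-0.0013,0,0.0053]},
    {"d": [-0.0013,0,0.0067]},
    {"d": [-0.0013,0,0.0067]},
  ],
)

```text
clock: 12.4
tcp_pos: [0.598, 0.0723, 0.043]
orientation: [0.0, 0.045, 0.999, 0.0]
wrist_force: [-1.1, -0.2, 4.5]
finger_gap: 0.0495
grip_force: 2.3
```

```bash
python3 at.py
```

```text
t 12.4 tray [0.0492 0.1241] tcp z 0.043 F [-1.1 -0.2  4.5] gap 0.0495
yaw err to tray 0.0179 tilt [ 6.e-04  1.e-04 -1.e+00]
```

Converted, 0.25 m / 0.75 = 0.3333, -0.15 m / 0.75 = -0.2, -0.018 rad / 3.1416 = -0.0057.

Call:
step_hand(
  rows=[
    {"d": [0,0,-0.04]},
    {"d": [0,0,-0.1067],"r": [0,0,-0.0057]},
    {"d": [0.0667,0.04,-0.1733],"r": [0,0,-0.0057]},
    {"d": [0.1333,0.08,-0.2],"r": [0,0,-0.0057]},
    {"d": [0.2,0.12,-0.2],"r": [0,0,-0.0057]},
    {"d": [0.2667,0.16,-0.2],"r": [0,0,-0.0057]},
    {"d": [0.3333,0.1733,-0.2],"r": [0,0,-0.0057]},
    {"d": [0.3333,0.1733,-0.2],"r": [0,0,-0.0057]},
  ],
)

```text
clock: 13.4
tcp_pos: [0.3567, 0.2247, 0.1923]
orientation: [-0.001, 0.034, 0.999, -0.0]
wrist_force: [-0.2, 0.3, -0.0]
finger_gap: 0.05
grip_force: 0.0
```

```bash
python3 - <<'E'
from h import *
c=cam.read_camera("top"); save(c,"top3",180,155,410,285,3.4)
E
python3 at.py
```

```text
t 13.45 tray [-0.1999  0.2589] tcp z 0.1926 F [ 1.2 -0.2  0.2] gap 0.0498
yaw err to tray -0.0027 tilt [ 5.e-04  1.e-04 -1.e+00]
```

View pics/top3.png

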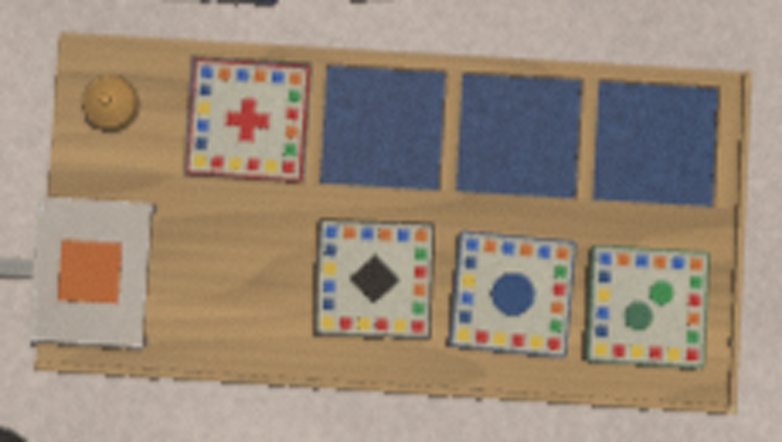

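Set d lies flat in pocket 4, centred at (247,120), and the knob is back. Set c is still at (374,279), so it goes next.

Converted, -0.25 m / 0.75 = -0.3333, -0.17 m / 0.75 = -0.2267, -0.03 rad / 3.1416 = -0.0095.

Call:
step_hand(
  rows=[
    {"d": [-0.0267,-0.0667,0]},
    {"d": [-0.0533,-0.1467,0]},
    {"d": [-0.0933,-0.2267,0]},
    {"d": [-0.1333,-0.2933,0.0533],"r": [0,0,-0.0048]},
    {"d": [-0.1587,-0.3333,0.12],"r": [0,0,-0.0095]},
    {"d": [-0.1587,-0.3333,0.1733],"r": [0,0,-0.0095]},
    {"d": [-0.1587,-0.3333,0.186],"r": [0,0,-0.0095]},
    {"d": [-0.1587,-0.3333,0.186],"r": [0,0,-0.0095]},
  ],
)

```text
clock: 14.45
tcp_pos: [0.4614, -0.034, 0.053]
orientation: [-0.001, 0.021, 1.0, 0.0]
wrist_force: [-0.2, -0.1, 1.2]
finger_gap: 0.0505
grip_force: 0.0
```

```bash
python3 at.py -.081 .0092 .0475
```

```text
t 14.45 tray [-0.0794  0.0083] tcp z 0.053 F [-0.2 -0.1  1.2] gap 0.0505
yaw err to tray -0.0295 tilt [-1.2e-03  4.0e-04 -1.0e+00]
shift [0.0015 0.0009 0.0055]
```

Converted, 0.0055 m / 0.75 = 0.0073, 0.003 m / 0.75 = 0.004.

Call:
step_hand(
  rows=[
    {"d": [0,0,0.004]},
    {"d": [0,0,0.0073]},
    {"d": [0,0,0.0073]},
  ],
)

```text
clock: 14.82
tcp_pos: [0.4627, -0.0336, 0.049]
orientation: [0.002, 0.02, 1.0, -0.0]
wrist_force: [-0.3, 0.8, 5.1]
finger_gap: 0.0501
grip_force: 2.7
```

```bash
python3 at.py
```

```text
t 14.82 tray [-0.0781  0.0088] tcp z 0.049 F [-0.3  0.8  5.1] gap 0.0501
yaw err to tray -0.0309 tilt [ 3.5e-03 -6.0e-04 -1.0e+00]
```

Call:
step_hand(
  rows=[
    {"d": [-0.0107,0,0],"r": [0,0,0.0032]},
    {"d": [-0.0267,0,0],"r": [0,0,0.0064]},
    {"d": [-0.0453,-0.0013,0],"r": [0,0,0.0095]},
    {"d": [-0.064,-0.0013,0],"r": [0,0,0.0095]},
    {"d": [-0.0827,-0.0013,0],"r": [0,0,0.0095]},
    {"d": [-0.1013,-0.002,0],"r": [0,0,0.0095]},
    {"d": [-0.1133,-0.002,0],"r": [0,0,0.0095]},
    {"d": [-0.1133,-0.002,0],"r": [0,0,0.0095]},
  ],
)

```text
clock: 15.82
tcp_pos: [0.5485, -0.0389, 0.049]
orientation: [0.002, 0.036, 0.999, -0.0]
wrist_force: [2.0, -0.6, 5.1]
finger_gap: 0.0501
grip_force: 2.8
```

```bash
python3 at.py .047 .010 .0475
```

```text
t 15.82 tray [0.0079 0.0097] tcp z 0.049 F [ 2.  -0.6  5.1] gap 0.0501
yaw err to tray -0.0006 tilt [ 4.3e-03 -7.0e-04 -1.0e+00]
shift [-0.0391  0.0003  0.0017]
```

Converted, -0.043 m / 0.75 = -0.0573, -0.039 m / 0.75 = -0.052.

Call:
step_hand(
  rows=[
    {"d": [-0.0093,0,0.0013]},
    {"d": [-0.0213,0,0.0013]},
    {"d": [-0.0333,0,0.0013]},
    {"d": [-0.044,0,0.0013]},
    {"d": [-0.052,0,0.0013]},
    {"d": [-0.0573,0,0.0013]},
    {"d": [-0.0573,0,0.004]},
    {"d": [-0.0573,0,0.008]},
  ],
)

```text
clock: 16.82
tcp_pos: [0.5894, -0.0418, 0.0429]
orientation: [0.001, 0.036, 0.999, -0.0]
wrist_force: [-5.2, 1.7, 26.4]
finger_gap: 0.0502
grip_force: 13.4
```

```bash
python3 at.py
```

```text
t 16.82 tray [0.0489 0.0097] tcp z 0.0429 F [-5.2  1.7 26.4] gap 0.0502
yaw err to tray -0.0003 tilt [ 1.3e-03 -2.0e-04 -1.0e+00]
```

Call:
step_hand(
  rows=[
    {"d": [0,0,-0.04]},
    {"d": [0,0,-0.1067]},
    {"d": [0.0667,0.0667,-0.1733]},
    {"d": [0.1333,0.1333,-0.2]},
    {"d": [0.2,0.2,-0.2]},
    {"d": [0.2667,0.2667,-0.2]},
    {"d": [0.3333,0.32,-0.2]},
    {"d": [0.3333,0.32,-0.2]},
  ],
)

```text
clock: 17.82
tcp_pos: [0.3545, 0.2165, 0.1912]
orientation: [-0.0, 0.036, 0.999, 0.0]
wrist_force: [0.5, 0.4, 0.5]
finger_gap: 0.05
grip_force: 0.0
```

```bash
python3 - <<'E'
from h import *
c=cam.read_camera("top"); save(c,"top4",180,155,410,285,3.4)
E
python3 at.py
```

```text
t 17.88 tray [-0.2084  0.2526] tcp z 0.1911 F [-5.5  0.5 -0.5] gap 0.0501
yaw err to tray -0.0044 tilt [-0.0045  0.0019 -1.    ]
```

View pics/top4.png

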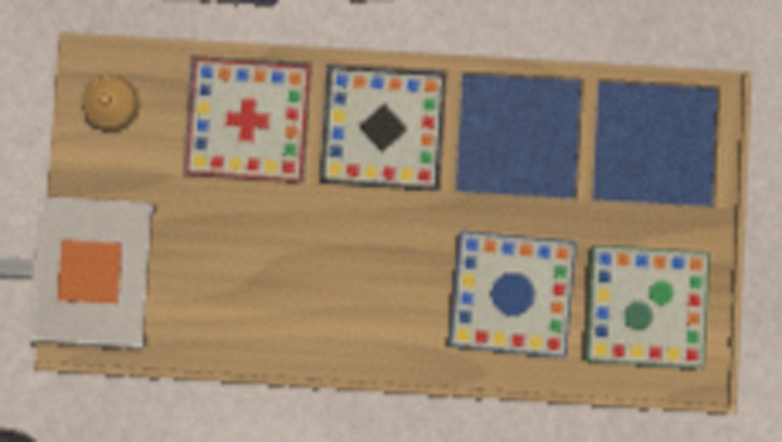

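Set c is in pocket 3 at (382,128), and a and b have not moved. Set a goes next.

Converted, -0.357 m / 0.75 = -0.476, -0.12 m / 0.75 = -0.16, 0.02 rad / 3.1416 = 0.0064.

Call:
step_hand(
  rows=[
    {"d": [-0.04,-0.0667,0]},
    {"d": [-0.0533,-0.1333,0]},
    {"d": [-0.08,-0.2,0]},
    {"d": [-0.1067,-0.2667,0]},
    {"d": [-0.1333,-0.3333,0],"r": [0,0,0.0032]},
    {"d": [-0.16,-0.4,0],"r": [0,0,0.0064]},
    {"d": [-0.16,-0.4533,0.04],"r": [0,0,0.0064]},
    {"d": [-0.16,-0.476,0.0933],"r": [0,0,0.0064]},
  ],
)

```text
clock: 18.88
tcp_pos: [0.4516, -0.1519, 0.1211]
orientation: [0.001, 0.047, 0.999, -0.001]
wrist_force: [0.9, 0.5, 0.2]
finger_gap: 0.05
grip_force: 0.0
```

Call:
step_hand(
  rows=[
    {"d": [0,0,0.0533]},
    {"d": [0,0,0.0853]},
    {"d": [0,0,0.0853]},
    {"d": [0,0,0.0853]},
  ],
)

```text
clock: 19.38
tcp_pos: [0.4514, -0.1494, 0.0581]
orientation: [0.0, 0.046, 0.999, -0.0]
wrist_force: [0.1, 0.3, 0.7]
finger_gap: 0.0501
grip_force: 0.0
```

```bash
python3 at.py -.0855 -.1057 .0468
```

```text
t 19.38 tray [-0.0811 -0.1075] tcp z 0.0581 F [0.1 0.3 0.7] gap 0.0501
yaw err to tray 0.0199 tilt [ 6.e-04 -2.e-04 -1.e+00]
shift [0.0044 0.0017 0.0113]
```

Converted, 0.0115 m / 0.75 = 0.0153, 0.008 m / 0.75 = 0.0107.

Call:
step_hand(
  rows=[
    {"d": [0.0059,0.0023,0.0053]},
    {"d": [0.0059,0.0023,0.0107]},
    {"d": [0.0059,0.0023,0.0153]},
    {"d": [0.0059,0.0023,0.0153]},
  ],
)

```text
clock: 19.88
tcp_pos: [0.4486, -0.1479, 0.0489]
orientation: [0.002, 0.046, 0.999, -0.001]
wrist_force: [-4.7, 1.2, 23.3]
finger_gap: 0.05
grip_force: 11.3
```

```bash
python3 at.py
```

```text
t 19.88 tray [-0.084  -0.1062] tcp z 0.0489 F [-4.7  1.2 23.3] gap 0.05
yaw err to tray 0.0196 tilt [ 0.0043 -0.002  -1.    ]
```

Call:
step_hand(
  rows=[
    {"d": [-0.0107,0,0],"r": [0,0,-0.0032]},
    {"d": [-0.0267,0.0007,0],"r": [0,0,-0.0064]},
    {"d": [-0.0453,0.0013,0],"r": [0,0,-0.0064]},
    {"d": [-0.064,0.002,0],"r": [0,0,-0.0064]},
    {"d": [-0.0827,0.0027,0],"r": [0,0,-0.0064]},
    {"d": [-0.1013,0.0033,0],"r": [0,0,-0.0064]},
    {"d": [-0.1187,0.0033,0],"r": [0,0,-0.0064]},
    {"d": [-0.1187,0.0033,0],"r": [0,0,-0.0064]},
  ],
)

```text
clock: 20.88
tcp_pos: [0.5397, -0.154, 0.049]
orientation: [0.004, 0.036, 0.999, -0.001]
wrist_force: [1.9, -0.9, 11.6]
finger_gap: 0.0501
grip_force: 6.0
```

```bash
python3 at.py .0478 -.105 .0475
```

```text
t 20.88 tray [ 0.0073 -0.1058] tcp z 0.049 F [ 1.9 -0.9 11.6] gap 0.0501
yaw err to tray -0.0005 tilt [ 0.0078 -0.0024 -1.    ]
shift [-0.0405  0.0008  0.0018]
```

Units first: shifts go in shares of 0.75 m and turns go in shares of pi rad. So -0.043 m / 0.75 = -0.0573, -0.039 m / 0.75 = -0.052.

Call:
step_hand(
  rows=[
    {"d": [-0.0093,0,0]},
    {"d": [-0.0213,0.0007,0]},
    {"d": [-0.0333,0.0007,0]},
    {"d": [-0.044,0.0007,0]},
    {"d": [-0.052,0.0007,0]},
    {"d": [-0.0573,0.0007,0]},
    {"d": [-0.0573,0.0007,0.004]},
    {"d": [-0.0573,0.0007,0.008]},
  ],
)

```text
clock: 21.88
tcp_pos: [0.5798, -0.1558, 0.0429]
orientation: [0.002, 0.036, 0.999, -0.001]
wrist_force: [-6.3, 2.8, 34.2]
finger_gap: 0.0498
grip_force: 17.3
```

```bash
python3 at.py
```

```text
t 21.88 tray [ 0.0474 -0.1047] tcp z 0.0429 F [-6.3  2.8 34.2] gap 0.0498
yaw err to tray -0.0003 tilt [ 0.0033 -0.0011 -1.    ]
```

Call:
step_hand(
  rows=[
    {"d": [0,0,-0.04]},
    {"d": [0,0,-0.1067]},
    {"d": [0.0667,0.0667,-0.1733]},
    {"d": [0.1333,0.1333,-0.2]},
    {"d": [0.2,0.2,-0.2]},
    {"d": [0.2667,0.2667,-0.2]},
    {"d": [0.3333,0.3333,-0.2]},
    {"d": [0.3333,0.36,-0.2]},
  ],
)

```text
clock: 22.88
tcp_pos: [0.3513, 0.124, 0.1895]
orientation: [-0.0, 0.037, 0.999, 0.0]
wrist_force: [1.3, 1.4, 0.5]
finger_gap: 0.0502
grip_force: 0.0
```

```bash
python3 - <<'E'
from h import *
c=cam.read_camera("top"); save(c,"top5",180,155,410,285,3.4)
E
python3 at.py
```

```text
t 22.93 tray [-0.2056  0.1629] tcp z 0.1893 F [-5.6  2.6 -0.2] gap 0.05
yaw err to tray -0.0062 tilt [-0.0046  0.0038 -1.    ]
```

View pics/top5.png

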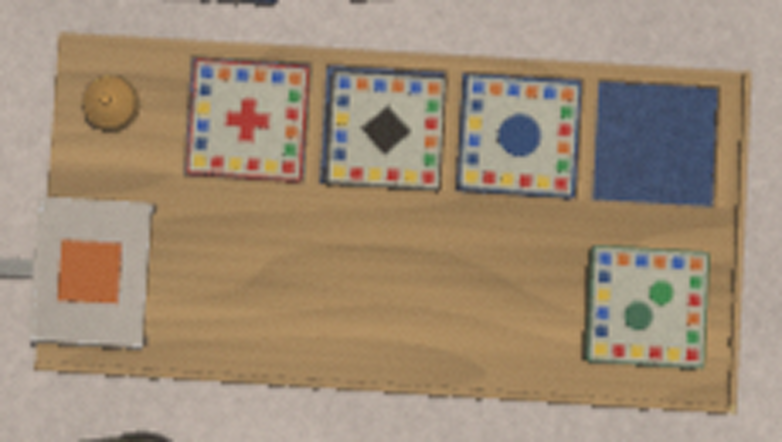

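Set a is in pocket 2 at (519,135). Set b is still at (649,304), so it goes last.

Converted, -0.385 m / 0.75 = -0.5133, -0.115 m / 0.75 = -0.1533.

Call:
step_hand(
  rows=[
    {"d": [-0.04,-0.0667,0]},
    {"d": [-0.0533,-0.1333,0]},
    {"d": [-0.0667,-0.2133,0]},
    {"d": [-0.0933,-0.28,0]},
    {"d": [-0.12,-0.3467,0]},
    {"d": [-0.1467,-0.4133,0]},
    {"d": [-0.1533,-0.4667,0.04]},
    {"d": [-0.1533,-0.5133,0.0933]},
  ],
)

```text
clock: 23.92
tcp_pos: [0.4413, -0.2715, 0.1193]
orientation: [0.001, 0.036, 0.999, -0.001]
wrist_force: [0.8, 0.2, -0.2]
finger_gap: 0.0498
grip_force: 0.0
```

Call:
step_hand(
  rows=[
    {"d": [0,0,0.0533]},
    {"d": [0,0,0.0827]},
    {"d": [0,0,0.0827]},
    {"d": [0,0,0.0827]},
  ],
)

```text
clock: 24.42
tcp_pos: [0.4409, -0.2693, 0.0584]
orientation: [0.0, 0.036, 0.999, -0.0]
wrist_force: [0.3, -0.4, -0.5]
finger_gap: 0.0501
grip_force: 0.0
```

```bash
python3 at.py -.088 -.2185 .0475
```

```text
t 24.43 tray [-0.0829 -0.2279] tcp z 0.0584 F [ 0.3 -0.4 -0.5] gap 0.0501
yaw err to tray -0.0002 tilt [ 4.e-04 -3.e-04 -1.e+00]
shift [0.0051 0.0094 0.0109]
```

Converted, 0.011 m / 0.75 = 0.0147, 0.0094 m / 0.75 = 0.0125.

Call:
step_hand(
  rows=[
    {"d": [0.0067,0.0125,0]},
    {"d": [0.0067,0.0125,0.008]},
    {"d": [0.0067,0.0125,0.0147]},
    {"d": [0.0067,0.0125,0.0147]},
  ],
)

```text
clock: 24.92
tcp_pos: [0.4376, -0.2601, 0.049]
orientation: [0.002, 0.036, 0.999, -0.001]
wrist_force: [-1.2, 2.5, 16.0]
finger_gap: 0.0502
grip_force: 8.0
```

```bash
python3 at.py
```

```text
t 24.93 tray [-0.0869 -0.2189] tcp z 0.049 F [-1.2  2.5 16. ] gap 0.0502
yaw err to tray -0.0005 tilt [ 0.0031 -0.0019 -1.    ]
```

Call:
step_hand(
  rows=[
    {"d": [-0.0107,0,0]},
    {"d": [-0.0267,-0.0007,0]},
    {"d": [-0.0453,-0.0013,0]},
    {"d": [-0.064,-0.002,0]},
    {"d": [-0.0827,-0.002,0]},
    {"d": [-0.1013,-0.002,0]},
    {"d": [-0.1187,-0.002,0]},
    {"d": [-0.1187,-0.002,0]},
  ],
)

```text
clock: 25.92
tcp_pos: [0.5282, -0.2686, 0.049]
orientation: [0.003, 0.036, 0.999, -0.001]
wrist_force: [1.3, -0.3, 8.2]
finger_gap: 0.0501
grip_force: 4.7
```

```bash
python3 at.py .0485 -.22 .0475
```

```text
t 25.93 tray [ 0.004  -0.2209] tcp z 0.049 F [ 1.3 -0.3  8.2] gap 0.0501
yaw err to tray -0.0006 tilt [ 0.0059 -0.0027 -1.    ]
shift [-0.0445  0.0008  0.0018]
```

Converted, -0.046 m / 0.75 = -0.0613, -0.041 m / 0.75 = -0.0547.

Call:
step_hand(
  rows=[
    {"d": [-0.0093,0,0]},
    {"d": [-0.0213,0.0013,0]},
    {"d": [-0.0333,0.0013,0]},
    {"d": [-0.0453,0.0013,0]},
    {"d": [-0.0547,0.0013,0]},
    {"d": [-0.0613,0.0013,0]},
    {"d": [-0.0613,0.0013,0.004]},
    {"d": [-0.0613,0.0013,0.008]},
  ],
)

```text
clock: 26.92
tcp_pos: [0.5746, -0.2717, 0.0486]
orientation: [0.005, 0.036, 0.999, -0.003]
wrist_force: [-8.5, 6.4, 50.7]
finger_gap: 0.05
grip_force: 25.3
```

```bash
python3 at.py
```

```text
t 26.93 tray [ 0.0505 -0.2206] tcp z 0.0486 F [-8.5  6.4 50.7] gap 0.05
yaw err to tray -0.0003 tilt [ 0.0091 -0.0059 -0.9999]
```

Call:
step_hand(
  rows=[
    {"d": [0,0,-0.04]},
    {"d": [0,0,-0.1067]},
    {"d": [0.0667,0.0667,-0.1733]},
    {"d": [0.1333,0.1333,-0.2]},
    {"d": [0.2,0.2,-0.2]},
    {"d": [0.2667,0.2667,-0.2]},
    {"d": [0.3333,0.3333,-0.2]},
    {"d": [0.3333,0.36,-0.2]},
  ],
)

```text
clock: 27.92
tcp_pos: [0.3444, 0.01, 0.1907]
orientation: [0.0, 0.037, 0.999, 0.0]
wrist_force: [1.3, 0.6, 0.5]
finger_gap: 0.0499
grip_force: 0.0
```

```bash
python3 - <<'E'
from h import *
c=cam.read_camera("top"); save(c,"top6",180,155,410,285,3.4)
c=cam.read_camera("side"); save(c,"side3",150,130,410,325,3)
E
python3 at.py
```

```text
t 28.02 tray [-0.2022  0.0464] tcp z 0.1903 F [ 0.3 -0.7  0.3] gap 0.05
yaw err to tray -0.0059 tilt [-0.0024  0.0017 -1.    ]
```

View pics/top6.png

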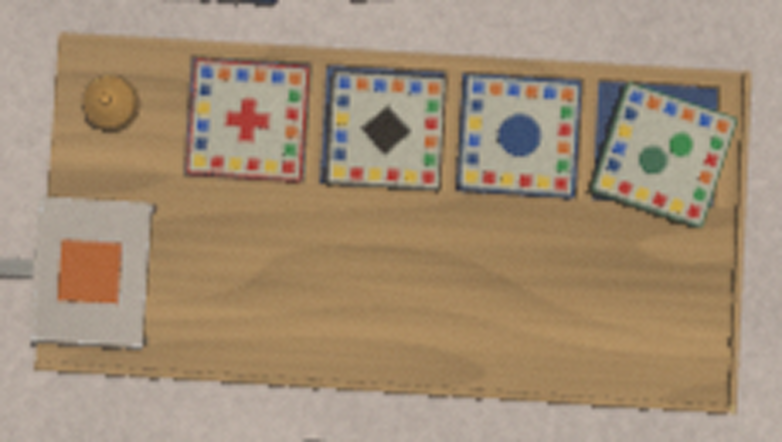

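View pics/side3.png

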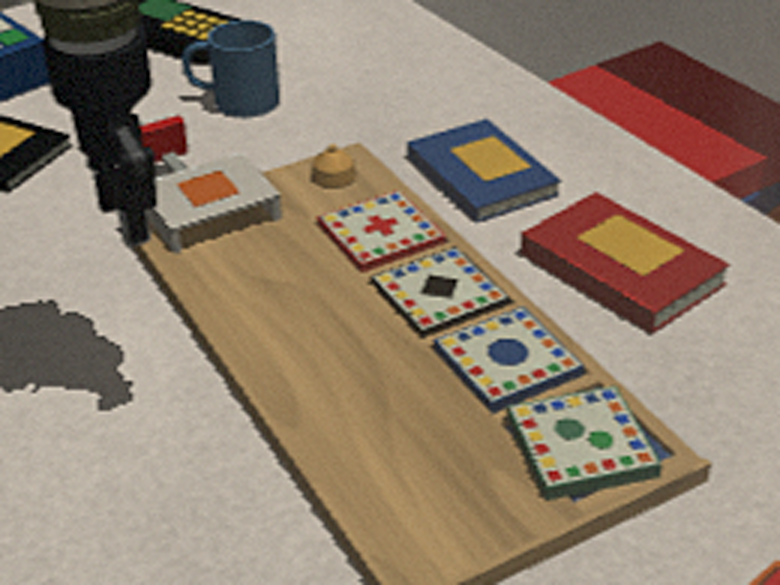

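Set b was knocked aside during the last slide. It lies askew over pocket 1 at deck height, with corners (627,83), (736,121), (702,225), (592,190). The other three sets are seated.

```bash
python3 sets.py '{"b":[[667,152],[[627,83],[736,121],[702,225],[592,190]]]}'; python3 - <<'E'
from h import *
c=cam.read_camera("top")
for u,v in[(627,83),(736,121),(702,225),(592,190)]: print(loc(ray(c,180+u/3.4-.35,155+v/3.4-.35,.030)).round(4))
E
python3 at.py .023 -.23 .0475
```

```text
b ctr [ 0.0645 -0.2253] dot [ 0.0669 -0.2275] yaw -0.267
[ 0.1226 -0.1916]
[ 0.096  -0.2833]
[ 0.0079 -0.2592]
[ 0.0316 -0.167 ]
t 28.12 tray [-0.1979  0.0437] tcp z 0.191 F [ 0.9 -0.1 -0.1] gap 0.0501
yaw err to tray -0.0029 tilt [ 1.7e-03 -5.0e-04 -1.0e+00]
shift [-0.2198 -0.2742  0.144 ]
```

Converted, -0.277 m / 0.75 = -0.3693, -0.03 m / 0.75 = -0.04, 0.267 rad / 3.1416 = 0.085.

Call:
step_hand(
  rows=[
    {"d": [-0.04,-0.0533,0],"r": [0,0,0.0159]},
    {"d": [-0.08,-0.1067,0],"r": [0,0,0.0318]},
    {"d": [-0.1333,-0.16,0],"r": [0,0,0.0509]},
    {"d": [-0.1867,-0.2133,0],"r": [0,0,0.07]},
    {"d": [-0.24,-0.2667,0],"r": [0,0,0.085]},
    {"d": [-0.28,-0.32,0],"r": [0,0,0.085]},
    {"d": [-0.324,-0.3693,0.04],"r": [0,0,0.085]},
    {"d": [-0.324,-0.3693,0.1067],"r": [0,0,0.085]},
  ],
  jaw=0.03,
)

```text
clock: 29.12
tcp_pos: [0.5722, -0.2916, 0.1102]
orientation: [0.003, 0.171, 0.985, -0.002]
wrist_force: [0.2, 0.1, -0.0]
finger_gap: 0.03
grip_force: 0.0
```

Call:
step_hand(
  rows=[
    {"d": [0,0,0.04]},
    {"d": [0,0,0.0627]},
    {"d": [0,0,0.0627]},
    {"d": [0,0,0.0627]},
  ],
)

```text
clock: 29.62
tcp_pos: [0.5694, -0.2858, 0.0652]
orientation: [0.001, 0.169, 0.986, -0.001]
wrist_force: [-0.2, -0.4, 0.5]
finger_gap: 0.03
grip_force: 0.0
```

```bash
python3 at.py .045 -.235 .0495
```

```text
t 29.62 tray [ 0.0464 -0.235 ] tcp z 0.0652 F [-0.2 -0.4  0.5] gap 0.03
yaw err to tray 0.2673 tilt [ 0.0022 -0.0014 -1.    ]
shift [ 0.0014 -0.0003  0.0157]
```

Converted, 0.0155 m / 0.75 = 0.0207, 0.012 m / 0.75 = 0.016.

Call:
step_hand(
  rows=[
    {"d": [0.0013,0,0.008]},
    {"d": [0.0013,0,0.016]},
    {"d": [0.0013,0,0.0207]},
    {"d": [0.0013,0,0.0207]},
  ],
)

```text
clock: 30.12
tcp_pos: [0.569, -0.2853, 0.0515]
orientation: [0.002, 0.168, 0.986, -0.001]
wrist_force: [-3.3, 1.6, 15.2]
finger_gap: 0.0303
grip_force: 7.7
```

```bash
python3 at.py -.050 -.229 .0495
```

```text
t 30.12 tray [ 0.0459 -0.2346] tcp z 0.0515 F [-3.3  1.6 15.2] gap 0.0303
yaw err to tray 0.2666 tilt [ 0.0041 -0.0028 -1.    ]
shift [ 0.094  -0.0199  0.0016]
```

Converted, 0.094 m / 0.75 = 0.1253, 0.082 m / 0.75 = 0.1093.

Call:
step_hand(
  rows=[
    {"d": [0.008,-0.0007,0]},
    {"d": [0.024,-0.004,0]},
    {"d": [0.0453,-0.008,0]},
    {"d": [0.0667,-0.0133,0]},
    {"d": [0.088,-0.0187,0]},
    {"d": [0.1093,-0.0227,0]},
    {"d": [0.1253,-0.0267,0]},
    {"d": [0.1253,-0.0267,0]},
  ],
)

```text
clock: 31.12
tcp_pos: [0.4739, -0.2739, 0.0515]
orientation: [0.003, 0.169, 0.986, -0.002]
wrist_force: [-2.4, 0.1, 17.3]
finger_gap: 0.0298
grip_force: 8.5
```

```bash
python3 at.py
```

```text
t 31.12 tray [-0.0497 -0.23  ] tcp z 0.0515 F [-2.4  0.1 17.3] gap 0.0298
yaw err to tray 0.2674 tilt [ 0.0054 -0.0046 -1.    ]
```

Call:
step_hand(
  rows=[
    {"r": [0,0,-0.0095]},
    {"r": [0,0,-0.0255]},
    {"r": [0,0,-0.0414]},
    {"r": [0,0,-0.0573]},
    {"r": [0,0,-0.0732]},
    {"r": [0,0,-0.085]},
    {"r": [0,0,-0.085]},
  ],
)

```text
clock: 32.0
tcp_pos: [0.4755, -0.2741, 0.0515]
orientation: [0.004, 0.036, 0.999, -0.002]
wrist_force: [1.1, -0.0, 14.6]
finger_gap: 0.03
grip_force: 7.2
```

```bash
python3 at.py
```

```text
t 32.0 tray [-0.0481 -0.2301] tcp z 0.0515 F [ 1.1 -0.  14.6] gap 0.03
yaw err to tray -0.0006 tilt [ 0.0075 -0.0046 -1.    ]
```

Call:
step_hand(
  rows=[
    {"d": [0,0,-0.04]},
    {"d": [0.04,0.04,-0.1067]},
    {"d": [0.0933,0.0933,-0.1733]},
    {"d": [0.1333,0.16,-0.2]},
    {"d": [0.1733,0.2267,-0.2]},
    {"d": [0.2,0.2933,-0.2]},
    {"d": [0.2,0.3333,-0.2]},
    {"d": [0.2,0.3333,-0.2]},
  ],
)

```text
clock: 33.0
tcp_pos: [0.34, -0.0103, 0.1985]
orientation: [0.001, 0.034, 0.999, -0.0]
wrist_force: [0.3, 0.1, 0.5]
finger_gap: 0.0301
grip_force: 0.0
```

```bash
python3 - <<'E'
from h import *
c=cam.read_camera("top"); save(c,"top7",180,155,410,285,3.4)
E
python3 at.py
```

```text
t 33.05 tray [-0.2016  0.0223] tcp z 0.1985 F [ 0.6 -0.4  0.4] gap 0.0303
yaw err to tray -0.0029 tilt [ 1.2e-03 -5.0e-04 -1.0e+00]
```

View pics/top7.png

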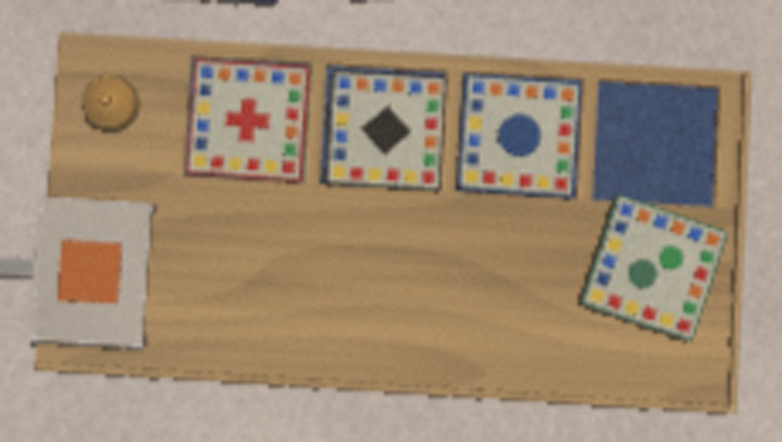

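```bash
python3 sets.py '{"b":[[656,265],[[621,197],[727,232],[690,339],[580,303]]]}'; python3 at.py
```

```text
b ctr [-0.0297 -0.2217] dot [-0.0274 -0.2229] yaw -0.259
t 33.1 tray [-0.2014  0.0217] tcp z 0.1984 F [-0.3  0.6 -0.1] gap 0.0302
yaw err to tray -0.0013 tilt [ 9.e-04 -5.e-04 -1.e+00]
```

The fingers slipped in the turn, and set b is still at yaw -0.26 on the apron. I'll push its near edge with both fingertips, which squares it up.

Call:
step_hand(
  rows=[
    {"d": [-0.0267,-0.0667,0]},
    {"d": [-0.0533,-0.1333,0]},
    {"d": [-0.08,-0.2,0]},
    {"d": [-0.1067,-0.2667,0.0267]},
    {"d": [-0.112,-0.324,0.08]},
    {"d": [-0.112,-0.324,0.1467]},
    {"d": [-0.112,-0.324,0.18]},
    {"d": [-0.112,-0.324,0.18]},
  ],
  jaw=0.055,
)

```text
clock: 34.1
tcp_pos: [0.4048, -0.2604, 0.0609]
orientation: [-0.002, 0.037, 0.999, 0.002]
wrist_force: [-0.8, 0.4, 0.6]
finger_gap: 0.0548
grip_force: 0.0
```

```bash
python3 at.py -.117 -.222 .040
```

```text
t 34.1 tray [-0.1196 -0.2215] tcp z 0.0609 F [-0.8  0.4  0.6] gap 0.0548
yaw err to tray 0.0024 tilt [-0.0041  0.0036 -1.    ]
shift [-0.0027 -0.0005  0.0209]
```

Converted, 0.02 m / 0.75 = 0.0267, 0.018 m / 0.75 = 0.024.

Call:
step_hand(
  rows=[
    {"d": [-0.0013,0,0.0133]},
    {"d": [-0.0013,0,0.024]},
    {"d": [-0.0013,0,0.0267]},
    {"d": [-0.0013,0,0.0267]},
  ],
)

```text
clock: 34.6
tcp_pos: [0.4081, -0.2604, 0.0435]
orientation: [0.0, 0.036, 0.999, -0.0]
wrist_force: [0.2, 0.0, -0.2]
finger_gap: 0.0552
grip_force: 0.0
```

```bash
python3 at.py
```

```text
t 34.6 tray [-0.1164 -0.2214] tcp z 0.0435 F [ 0.2  0.  -0.2] gap 0.0552
yaw err to tray -0.0003 tilt [ 4.e-04 -3.e-04 -1.e+00]
```

Call:
step_hand(
  rows=[
    {"d": [-0.0107,0,0]},
    {"d": [-0.0213,0,0]},
    {"d": [-0.032,0,0]},
    {"d": [-0.0427,0,0]},
    {"d": [-0.0533,0,0]},
    {"d": [-0.064,0,0]},
    {"d": [-0.072,0,0]},
    {"d": [-0.072,0,0]},
  ],
)

```text
clock: 35.6
tcp_pos: [0.4623, -0.2644, 0.0432]
orientation: [0.0, 0.036, 0.999, -0.0]
wrist_force: [-0.4, -0.4, 0.0]
finger_gap: 0.0552
grip_force: 0.0
```

```bash
python3 at.py
```

```text
t 35.6 tray [-0.062  -0.2214] tcp z 0.0432 F [-0.4 -0.4  0. ] gap 0.0552
yaw err to tray -0.0003 tilt [ 4.e-04 -1.e-04 -1.e+00]
```

Call:
step_hand(
  rows=[
    {"d": [0.0133,0,0]},
    {"d": [0.0267,0,-0.0667]},
    {"d": [0.0533,0.0667,-0.1333]},
    {"d": [0.0933,0.1333,-0.2]},
    {"d": [0.1333,0.2,-0.2]},
    {"d": [0.1733,0.2667,-0.2]},
    {"d": [0.1733,0.32,-0.2]},
    {"d": [0.1733,0.32,-0.2]},
  ],
)

```text
clock: 36.6
tcp_pos: [0.3473, -0.0129, 0.1932]
orientation: [-0.0, 0.033, 0.999, 0.0]
wrist_force: [-0.2, -0.9, 0.1]
finger_gap: 0.0553
grip_force: 0.0
```

```bash
python3 - <<'E'
from h import *
c=cam.read_camera("top"); save(c,"top8",180,155,410,285,3.4)
E
python3 at.py
```

```text
t 36.65 tray [-0.1937  0.0198] tcp z 0.1932 F [ 0.1 -0.9 -0.3] gap 0.0548
yaw err to tray -0.0037 tilt [ 5.e-04 -4.e-04 -1.e+00]
```

View pics/top8.png

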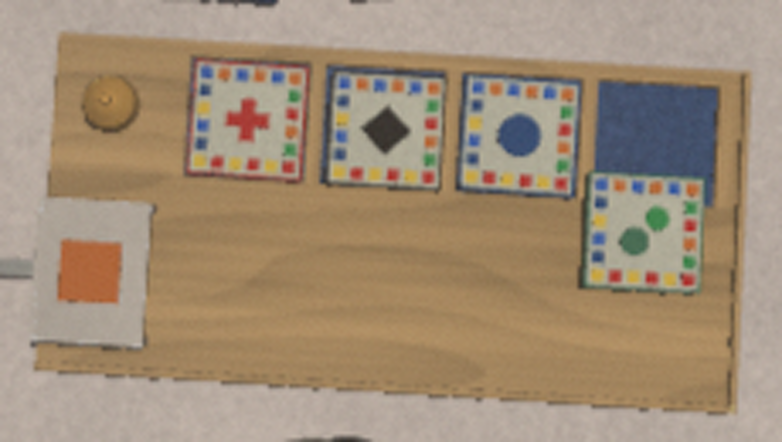

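Set b is square again, with its marks centred at (645,230) and corners (590,172), (705,178), (699,293), (583,288).

```bash
python3 sets.py '{"b":[[645,230],[[590,172],[705,178],[699,293],[583,288]]]}'; python3 at.py -.024 -.213 .052
```

```text
b ctr [-0.0012 -0.2119] dot [ 0.001  -0.2124] yaw 0.012
t 36.7 tray [-0.193   0.0188] tcp z 0.1933 F [ 0.  -0.4  0.1] gap 0.0554
yaw err to tray -0.0016 tilt [ 7.e-04 -6.e-04 -1.e+00]
shift [-0.1686 -0.232   0.1415]
```

Converted, -0.23 m / 0.75 = -0.3067, -0.2 m / 0.75 = -0.2667.

Call:
step_hand(
  rows=[
    {"d": [-0.04,-0.0667,0]},
    {"d": [-0.08,-0.1333,0]},
    {"d": [-0.1333,-0.2,0]},
    {"d": [-0.1867,-0.2667,0.0267]},
    {"d": [-0.2227,-0.3067,0.08]},
    {"d": [-0.2227,-0.3067,0.1467]},
    {"d": [-0.2227,-0.3067,0.184]},
    {"d": [-0.2227,-0.3067,0.184]},
  ],
  jaw=0.05,
)

```text
clock: 37.7
tcp_pos: [0.4973, -0.2584, 0.0527]
orientation: [-0.002, 0.038, 0.999, 0.001]
wrist_force: [0.2, -1.0, 0.8]
finger_gap: 0.0501
grip_force: 0.0
```

```bash
python3 at.py -.025 -.2122 .047
```

```text
t 37.7 tray [-0.0275 -0.2129] tcp z 0.0527 F [ 0.2 -1.   0.8] gap 0.0501
yaw err to tray 0.0033 tilt [-0.0036  0.0023 -1.    ]
shift [-0.0025  0.0007  0.0057]
```

Converted, 0.0065 m / 0.75 = 0.0087, 0.003 m / 0.75 = 0.004.

Call:
step_hand(
  rows=[
    {"d": [0,0,0.004]},
    {"d": [0,0,0.0087]},
    {"d": [0,0,0.0087]},
  ],
)

```text
clock: 38.08
tcp_pos: [0.4995, -0.2572, 0.0492]
orientation: [0.0, 0.036, 0.999, -0.0]
wrist_force: [-0.1, -0.4, 0.1]
finger_gap: 0.0502
grip_force: 0.0
```

```bash
python3 at.py
```

```text
t 38.08 tray [-0.0254 -0.2115] tcp z 0.0492 F [-0.1 -0.4  0.1] gap 0.0502
yaw err to tray 0.0 tilt [ 7.e-04 -4.e-04 -1.e+00]
```

Call:
step_hand(
  rows=[
    {"d": [-0.0053,-0.0027,0]},
    {"d": [-0.0133,-0.0053,0]},
    {"d": [-0.0227,-0.008,0]},
    {"d": [-0.032,-0.0107,0]},
    {"d": [-0.04,-0.0109,0]},
    {"d": [-0.04,-0.0109,0]},
  ],
)

```text
clock: 38.83
tcp_pos: [0.5299, -0.2678, 0.049]
orientation: [0.001, 0.036, 0.999, -0.0]
wrist_force: [1.2, -0.2, 4.5]
finger_gap: 0.05
grip_force: 1.8
```

```bash
python3 at.py
python3 - <<'E'
from h import *
c=cam.read_camera("side"); save(c,"side4",270,200,410,305,5.5)
E
```

```text
t 38.83 tray [ 0.0057 -0.2199] tcp z 0.049 F [ 1.2 -0.2  4.5] gap 0.05
yaw err to tray -0.0004 tilt [ 1.8e-03 -7.0e-04 -1.0e+00]
```

View pics/side4.png

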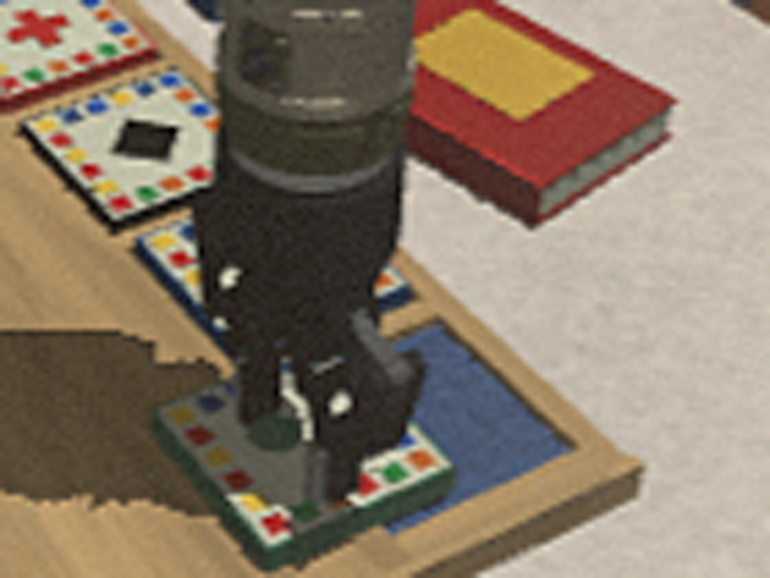

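The side view shows set b with its leading part over pocket 1 and its right edge just inside the pocket line. I've used all my picture views, so I'll measure with code from here.

Converted, 0.24 m / 0.75 = 0.32, 0.2 m / 0.75 = 0.2667.

```bash
cat > bdet.py <<'E'
from h import *
c=cam.read_camera("top"); im=c["image"].astype(int); r,g,b=im[...,0],im[...,1],im[...,2]
# square of set b: non-wood, non-felt outline by low saturation / green dots
m=((g-r>20)&(g-b>8)).astype(np.uint8); m[:160]=0;m[285:]=0;m[:,340:400][:0]=0;m[:,:340]=0;m[:,400:]=0
n,l,st,ce=cv2.connectedComponentsWithStats(m)
D=[(st[i,4],ce[i]) for i in range(1,n) if st[i,4]>=15]
for a,p in D: print("green",a,p.round(1))
if len(D)==2: print("dots mid tray",loc(ray(c,*((D[0][1]+D[1][1])/2),.030)).round(4))
hsv=cv2.cvtColor(c["image"],cv2.COLOR_RGB2HSV); w=((hsv[...,1]<60)&(hsv[...,2]>110)).astype(np.uint8)
w[:172]=0;w[270:]=0;w[:,:347]=0;w[:,394:]=0
n,l,st,ce=cv2.connectedComponentsWithStats(w); i=1+np.argmax(st[1:,4]); q=np.argwhere(l==i)[:,::-1].astype(np.float32)
(cc,sz,a)=cv2.minAreaRect(q); print("white",st[i],loc(ray(c,*cc,.030)).round(4),sz,round(a,1))
felt=((b-r>25)&(b<150)).astype(np.uint8);felt[:165]=0;felt[225:]=0;felt[:,:352]=0;felt[:,395:]=0
print("felt px",felt.sum())
E
```

Call:
step_hand(
  rows=[
    {"d": [0,0,-0.0267]},
    {"d": [0.04,0,-0.0933]},
    {"d": [0.0933,0.0667,-0.16]},
    {"d": [0.1467,0.1333,-0.2]},
    {"d": [0.2,0.2,-0.2]},
    {"d": [0.2533,0.2667,-0.2]},
    {"d": [0.2667,0.32,-0.2]},
    {"d": [0.2667,0.32,-0.2]},
  ],
)

```text
clock: 39.88
tcp_pos: [0.3436, -0.0105, 0.1983]
orientation: [-0.001, 0.033, 0.999, 0.0]
wrist_force: [-0.1, -0.5, 0.2]
finger_gap: 0.0496
grip_force: 0.0
```

```bash
python3 bdet.py; python3 at.py
```

```text
green 15 [384.4 210.6]
green 42 [374.4 213.5]
green 47 [367.4 220.2]
green 15 [383.4 226.6]
white [353 200  36  36 757] [ 0.015  -0.2152] (33.842350006103516, 33.486114501953125) 4.1
felt px 710
t 39.92 tray [-0.1972  0.0222] tcp z 0.1986 F [ 0.  -0.1  0.6] gap 0.0498
yaw err to tray -0.0039 tilt [-1.e-04  2.e-04 -1.e+00]
```

Converted, -0.238 m / 0.75 = -0.3173, -0.2 m / 0.75 = -0.2667.

Call:
step_hand(
  rows=[
    {"d": [-0.04,-0.0667,0]},
    {"d": [-0.08,-0.1333,0]},
    {"d": [-0.1333,-0.2,0]},
    {"d": [-0.1867,-0.2667,0.0267]},
    {"d": [-0.2467,-0.3173,0.08]},
    {"d": [-0.2467,-0.3173,0.1467]},
    {"d": [-0.2467,-0.3173,0.192]},
    {"d": [-0.2467,-0.3173,0.192]},
  ],
)

```text
clock: 40.92
tcp_pos: [0.5132, -0.2661, 0.052]
orientation: [-0.001, 0.037, 0.999, 0.001]
wrist_force: [-0.3, -0.2, -0.2]
finger_gap: 0.0501
grip_force: 0.0
```

Call:
step_hand(
  rows=[
    {},
    {},
  ],
)

```text
clock: 41.18
tcp_pos: [0.5138, -0.265, 0.0548]
orientation: [0.0, 0.036, 0.999, -0.0]
wrist_force: [-0.1, -0.1, -0.6]
finger_gap: 0.0499
grip_force: 0.0
```

```bash
python3 at.py -.010 -.216 .047
```

```text
t 41.17 tray [-0.0106 -0.2183] tcp z 0.0548 F [-0.1 -0.1 -0.6] gap 0.0499
yaw err to tray 0.0008 tilt [ 1.e-04 -1.e-04 -1.e+00]
shift [-0.0006  0.0023  0.0078]
```

Converted, 0.0085 m / 0.75 = 0.0113, 0.006 m / 0.75 = 0.008.

Call:
step_hand(
  rows=[
    {"d": [0,0.0027,0.004]},
    {"d": [0,0.0027,0.008]},
    {"d": [0,0.0027,0.0113]},
    {"d": [0,0.0027,0.0113]},
  ],
)

```text
clock: 41.68
tcp_pos: [0.5152, -0.2628, 0.049]
orientation: [0.002, 0.036, 0.999, -0.001]
wrist_force: [-2.8, 1.9, 16.9]
finger_gap: 0.05
grip_force: 8.0
```

```bash
python3 at.py
```

```text
t 41.67 tray [-0.0093 -0.216 ] tcp z 0.049 F [-2.8  1.9 16.9] gap 0.05
yaw err to tray -0.0005 tilt [ 0.0033 -0.002  -1.    ]
```

Call:
step_hand(
  rows=[
    {"d": [-0.0053,-0.0013,0]},
    {"d": [-0.0133,-0.0027,0]},
    {"d": [-0.0227,-0.0053,0]},
    {"d": [-0.032,-0.0053,0]},
    {"d": [-0.0373,-0.0053,0]},
    {"d": [-0.0373,-0.0053,0]},
  ],
)

```text
clock: 42.42
tcp_pos: [0.5435, -0.2692, 0.049]
orientation: [0.002, 0.036, 0.999, -0.001]
wrist_force: [-1.8, 0.1, 13.4]
finger_gap: 0.0501
grip_force: 6.6
```

```bash
python3 at.py
```

```text
t 42.42 tray [ 0.0194 -0.2204] tcp z 0.049 F [-1.8  0.1 13.4] gap 0.0501
yaw err to tray -0.0004 tilt [ 0.0043 -0.0028 -1.    ]
```

Converted, -0.031 m / 0.75 = -0.0413, -0.027 m / 0.75 = -0.036.

Call:
step_hand(
  rows=[
    {"d": [-0.008,0,0]},
    {"d": [-0.0187,0,0]},
    {"d": [-0.028,0,0]},
    {"d": [-0.036,0,0]},
    {"d": [-0.0413,0,0]},
    {"d": [-0.0413,0,0]},
    {"d": [-0.0413,0,0.004]},
    {"d": [-0.0413,0,0.0067]},
  ],
)

```text
clock: 43.42
tcp_pos: [0.573, -0.2707, 0.0429]
orientation: [0.001, 0.036, 0.999, -0.0]
wrist_force: [-2.9, 2.8, 21.4]
finger_gap: 0.0501
grip_force: 10.4
```

```bash
python3 at.py
```

```text
t 43.42 tray [ 0.0489 -0.2198] tcp z 0.0429 F [-2.9  2.8 21.4] gap 0.0501
yaw err to tray -0.0001 tilt [ 1.6e-03 -8.0e-04 -1.0e+00]
```

The fingers met the set at the pocket height of 0.043, so b has dropped in. I'll back off and check all four by code.

Converted, 0.24 m / 0.75 = 0.32, 0.23 m / 0.75 = 0.3067.

Call:
step_hand(
  rows=[
    {"d": [0,0,-0.04]},
    {"d": [0,0,-0.1067]},
    {"d": [0.0667,0.0667,-0.1733]},
    {"d": [0.1333,0.1333,-0.2]},
    {"d": [0.2,0.2,-0.2]},
    {"d": [0.2667,0.2667,-0.2]},
    {"d": [0.3067,0.32,-0.2]},
    {"d": [0.3067,0.32,-0.2]},
  ],
  lines="1,1",
)

```text
clock: 44.42
```

```bash
python3 - <<'E'
from h import *
c=cam.read_camera("top"); hsv=cv2.cvtColor(c["image"],cv2.COLOR_RGB2HSV)
w=((hsv[...,1]<60)&(hsv[...,2]>110)).astype(np.uint8)
for k,y in zip("1234",(-.22,-.105,.01,.125)):
    u,v=proj(c,[*wld([.075,y]),.024]).round().astype(int); m=np.zeros_like(w); m[v-17:v+18,u-19:u+20]=w[v-17:v+18,u-19:u+20]
    q=np.argwhere(m)[:,::-1].astype(np.float32); cc,sz,a=cv2.minAreaRect(q); print(k,(loc(ray(c,*cc,.024))-[.075,y]).round(4),np.round(sz,1),round(a,1),len(q))
im=c["image"].astype(int); m=((im[...,0]-im[...,1]>60)).astype(np.uint8);m[:,180:]=0;m[:215]=0;m[250:]=0;m[:,:150]=0
n,l,st,ce=cv2.connectedComponentsWithStats(m);print("knob",ce[1:],"start 160.2 231.8")
E
python3 bdet.py; python3 at.py
```

```text
1 [-0.0007 -0.0006] [33.5 33.1] 3.8 731
2 [0.0011 0.0022] [34.6 34.1] 4.4 700
3 [-0.003   0.0001] [35.1 32.6] 3.4 678
4 [ 0.0018 -0.0015] [34.5 33.3] 2.6 608
knob [[160.21590909 231.82954545]] start 160.2 231.8
green 15 [386.6 189.6]
green 39 [376.9 192.9]
green 45 [370.  199.3]
white [356 179  35  36 732] [ 0.075  -0.2196] (33.52557373046875, 33.9912109375) 3.8
felt px 23
t 44.52 tray [-0.185   0.0226] tcp z 0.1907 F [-0.1 -0.3  0.2] gap 0.0497
yaw err to tray -0.0032 tilt [-0.0021  0.0011 -1.    ]
```

```bash
python3 -c "
from workcell import env, cam, job
print(job.hand_in())"
```

```text
the job is handed in; nothing more can be done
None
```

I handed the job in at about 45 s on the robot's clock: b, a, c and d are in pockets 1 to 4, each measured within about 3 mm of its pocket centre, and the knob is back at rest; the judge's result was not shown.

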